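# Load and close a pendant-setting jig at the jewellery bench

## Robot

A 6-joint arm with a two-finger parallel gripper is mounted at the origin on the work surface. World frame = base frame: x ahead of the robot, y to its left, z up, the work surface at z = 0. Lengths are in m, angles in rad, forces in N, time in s.
With the tool pointing down it reaches from about 0.375 to 0.925 m from the base axis. Payload 5.7 kg.
Tool frame: the origin (TCP) lies on the front face of the gripper's body, between the roots of the fingers; the fingertips stand env.finger_overhang ahead of it and the grasp point (between the pads) lies 54 mm ahead of it (env.finger_overhang is the distance from the TCP to the fingertips, in m); z points along the fingers, y is the line along which they close (so a half turn about z gives the same grasp; the last joint's range is limited). The gripper opens to 85 mm and grips with 20 to 120 N. Pads are 22 mm wide; open, the fingers measure 114 mm over their backs; the gripper's body (76 mm by 85 mm) begins 54 mm behind the grasp point. The pads swing forward as they close: fully open they stand 13 mm farther back than shut.
Start: joints at [1.105, 0.359, 1.51, -0, 1.272, -0.115], TCP at [0.206, 0.563, 0.304] pointing down, gripper open.
Joint ranges: [-2.97, 2.97], [-1.01, 2.36], [0.21, 2.38], [-0.96, 4.11], [0.2, 2.71], [-2.98, 2.98]. Speed limits (rad/s): [2.39, 2.39, 3.14, 3.14, 3.14, 3.14].

## Interface

Orientations are given as a unit quaternion [x, y, z, w].
In Python, from bench import env gives the robot as it stands.
- The arm moves only by the shell command python3 -m handwheel 'ROWS'. ROWS is JSON, one flat list of numbers, 7 for each row, row after row: the opening, from 0 (shut) to 1 (fully open), then the shift along the world's x, y, z scaled (see below), then the turn, a rotation vector about the world's x, y, z scaled (see below). In form: [gripper, dx, dy, dz, wx, wy, wz, gripper, dx, dy, dz, wx, wy, wz, ...]. A call has 1 to 12 rows; each row shifts and turns the commanded pose from where the row before left it; what a row does not reach is not made up. The controller multiplies each number of a shift by 0.25 m and each number of a turn by 45 degrees. A row lasts 1/12 s, in which the tool goes at most 41.7 mm and 7.16 degrees, less where a joint would pass 70% of its speed; a pose out of reach is approached as far as the arm can. A call with a number of a shift or a turn outside -1 to 1 is refused whole. A call with a gripper value outside its range is refused whole. The fingers move at their own pace and stop on an object; the grip force is fixed at half the most. Time passes only in rows, so rows that do not move let the fingers close. It gives the time, the measured TCP pose, the force, the opening and the grip force at its end, in the units of the state.
- env.read_state(): the state, without advancing time (a new reading comes with each control period).
- env.camera(name): name is "side" or "top" or "wrist"; returns a dict with "frame" (384x512x3 uint8, blue, green, red), "fx", "fy", "cx", "cy" (pixels), "world_from_camera" (4x4, takes a point from camera to world coordinates); the wrist camera has in their place "T_tool_cam" (4x4, takes a point from camera to tool coordinates, whose origin is the TCP and whose axes are the flange's). Camera axes: x right, y down, z forward; pixel columns grow to the right and rows downward; lengths in m; the calibration is good to about 2 mm. A picture is of the moment at which its call begins: read the wrist's pose just before it. There is no depth.
- env.finish_job(): hands the job in; it is judged then, once.
The state is a dict: "clock": time; "joint_positions": joint angles; "joint_velocities": joint speeds; "joint_efforts": joint torques, N m; "ee_pos": TCP position; "orientation": TCP orientation; "contact_force": force on the tool from outside, world axes, zero at the start; "ft_torque": the same for the moment, N m; "width": opening from 0.0 (shut) to 1.0 (fully open); "gripper_force": force on a finger pad.
Only numpy, scipy, OpenCV 4.12 (cv2) and the standard library are available. Lean on these libraries where they do the work, as an engineer would, in place of code of your own. Each camera call takes 0.05 s, during which the arm holds its last target. There are 200 camera calls.

## Task

Get the setting jig ready at the jewellery bench: take the little pail off the jig and hang it by its handle on the hook of the stand, and stand every brass blank from the sorting tray upright in a jig pocket of its own, leaving the other bits in the tray. Once that is done, lower the blue retaining plate over the two locating pins until it lies flush on the jig, then swing the red latch fully in over the plate. Do not disturb the pliers, the bead jar or the lighter.

Things in the scene. Friction and masses are not known exactly. Their poses are not given: they have to be found in the camera images.
- jig: fixed aluminium jig, 150 x 220 x 20 mm (x, y, z); origin: centre of its underside, top face at z = 20 mm. Four round pockets, 33 mm wide, 6 mm deep, at (+-30, +-30) mm. Two locating pins, diameter 10 mm, tapered tips, at (0, +-85) mm, from z = 20 to 42 mm. On its -x side a ledge, 20 mm high, reaches to x = -114 mm (y = -60 to 100 mm) and carries the latch. Place and yaw vary
- jig_hole0 (a point): centre of pocket 0 at the level of the jig's top face (pocket floor 6 mm lower)
- jig_hole1 (a point): centre of pocket 1 at the level of the jig's top face (pocket floor 6 mm lower)
- jig_hole2 (a point): centre of pocket 2 at the level of the jig's top face (pocket floor 6 mm lower)
- jig_hole3 (a point): centre of pocket 3 at the level of the jig's top face (pocket floor 6 mm lower)
- latch (a joint): red swing latch on an upright pivot at (-92, 0) mm in the jig frame. 0: bar along the jig's +y, clear of the plate; grows clockwise from above; pi/2: bar along +x, in over the plate's edge. Range -0.6 to 1.65, starts at -0.5 to 0. Friction 0.04 N m, stays where left. Bar 16 mm wide, reaching 50 mm from the pivot, z = 30 to 36 mm over the jig's underside (2 mm above a seated plate)
- latch_stub (a point): middle of the latch's upright black finger stub: diameter 12 mm, 42 mm from the pivot, standing from 36 to 68 mm above the jig's underside; this point is 52 mm above it
- plate: blue plate, 130 x 200 x 8 mm, 350 g, flat on the table; origin: centre of its underside. Holes of 12.5 mm at (0, +-85) mm fit the pins (either way round); square 40 mm windows at (+-30, +-30) mm go round the blanks. Black bar handle over the middle, on two legs: 14 mm thick along x, 66 mm long along y, z = 33 to 53 mm. Seated, its origin is 20 mm above the jig's, axes parallel
- pail: small open steel pail, 140 g, outer diameter 80 mm at the rim, 68 mm at the base, 58 mm tall, standing on top of the jig between the pins; origin at the centre of its underside. A rigid red handle spans it along its y axis
- pail_bar (a point): middle of the straight top bar of the pail's handle: round, diameter 10 mm, 90 mm long along the pail's y, its axis 125 mm above the pail's underside
- hook_seat (a point): top of the hook's trough on the fixed stand, 200 mm above the table (place and yaw vary). A bar laid across (along this frame's y) settles with its axis 5 mm higher. In this frame: post, diameter 16 mm, 235 mm high, at x = +65 mm on a 110 x 120 x 12 mm base; hook, diameter 8 mm, slopes from the post at 225 mm height to the trough (x = -5 to 5 mm), then up to its tip at x = -30 mm, 222 mm high
- tray: white sorting tray (fixed; place and yaw vary), 215 x 215 mm outside, 5 mm floor and 5 mm walls, 16 mm high overall; origin at the centre of its underside; nine upright parts at most stand in it, about 56 mm apart
- blank1: round brass-coloured slug standing upright in the tray, diameter 26 mm, height 22 mm (top edge bevelled 3 mm), 70 g; origin at the centre of its underside, z up. One of 3 or 4 that are there; None if absent from this run
- blank2: round brass-coloured slug standing upright in the tray, diameter 26 mm, height 22 mm (top edge bevelled 3 mm), 70 g; origin at the centre of its underside, z up. One of 3 or 4 that are there; None if absent from this run
- blank3: round brass-coloured slug standing upright in the tray, diameter 26 mm, height 22 mm (top edge bevelled 3 mm), 70 g; origin at the centre of its underside, z up. One of 3 or 4 that are there; None if absent from this run
- blank4: round brass-coloured slug standing upright in the tray, diameter 26 mm, height 22 mm (top edge bevelled 3 mm), 70 g; origin at the centre of its underside, z up. One of 3 or 4 that are there; None if absent from this run
- bit1: leave in the tray: steel-grey slug of the same shape as the blanks, standing on the tray floor; origin at the centre of its underside
- bit2: leave in the tray: blue ceramic bead, 26 mm across, 18 mm high, standing on the tray floor; origin at the centre of its underside
- bit3: leave in the tray: green plastic block bead, 22 x 22 x 18 mm, standing on the tray floor; origin at the centre of its underside
- bit4: leave in the tray: copper ring, 26 mm across, 12 mm high, standing on the tray floor; origin at the centre of its underside
- bit5: leave in the tray: wooden cone, 24 mm across at the foot, 24 mm high, standing on the tray floor; origin at the centre of its underside
- pliers: bystander: red-handled pliers lying on the table, 130 x 60 x 13 mm
- bead_jar: bystander: amber bead jar with blue lid, diameter 44 mm, 55 mm high
- lighter: bystander: blue lighter lying on the table, 24 x 75 x 12 mm
Not all that is in view belongs to the job. Of the things shaped like the plate, the blue one is meant.

How it is judged:
By the outcome, as a careful person would: the job done as asked, in the order asked, and still so for the second after the job is handed in, with the robot touching nothing.
Of blank1, blank2, blank3, blank4 only 3 to 4 are there at a start; the rules pass over those that are not, and their reading is None.
At some moment in a run one of blank1, blank2, blank3, blank4, plate may be knocked a few centimetres aside while the robot is not near it.
It also fails if it takes over 192 s, if anything falls off the work surface, if the arm or the gripper's body presses on something with over 40 N, if the wrist force passes 120 N, or if a joint passes its speed limit or range.

## Working session

There is one attempt and no reset: what is moved stays moved. The work goes in short steps, Python scripts to look and compute and a shell command to move; the robot and the scene stay as the last step left them, time stands still between calls to the robot, and variables do not carry over. Pictures are saved under pics/ and viewed, at most 14 in all, crops included, and the job is handed in when it is done.

```bash
ls; mkdir -p pics
cat > h.py <<'E'
import numpy as np, cv2
from bench import env
from scipy.spatial.transform import Rotation as R
def snap(name,fn):
    s=env.read_state(); c=env.camera(name); cv2.imwrite(fn,c["frame"])
    T=np.array(c["world_from_camera"]) if "world_from_camera" in c else None
    if T is None:
        W=np.eye(4); W[:3,:3]=R.from_quat(s["orientation"]).as_matrix(); W[:3,3]=s["ee_pos"]
        T=W@np.array(c["T_tool_cam"])
    K=[c["fx"],c["fy"],c["cx"],c["cy"]]
    np.savez(fn.replace(".png",".npz"),T=T,K=K); return c["frame"]
def ray(fn,u,v):
    d=np.load(fn.replace(".png",".npz")); fx,fy,cx,cy=d["K"]; T=d["T"]
    return T[:3,3],T[:3,:3]@np.array([(u-cx)/fx,(v-cy)/fy,1])
def atz(fn,u,v,z):
    o,r=ray(fn,u,v); return o+r*(z-o[2])/r[2]
def tri(*obs):
    A=np.zeros((3,3));b=np.zeros(3)
    for fn,u,v in obs:
        o,r=ray(fn,u,v); r=r/np.linalg.norm(r); P=np.eye(3)-np.outer(r,r); A+=P;b+=P@o
    return np.linalg.solve(A,b)
def proj(fn,p):
    d=np.load(fn.replace(".png",".npz")); fx,fy,cx,cy=d["K"]
    q=np.linalg.inv(d["T"])@np.r_[p,1]; return np.array([fx*q[0]/q[2]+cx,fy*q[1]/q[2]+cy])
E
python3 - <<'E'
from h import *
for n in("top","side","wrist"):
    f=snap(n,f"pics/{n}0.png")
    d=np.load(f"pics/{n}0.npz");print(n,d["K"],d["T"].round(3).tolist())
s=env.read_state();print(s["clock"],s["ee_pos"],s["orientation"],env.finger_overhang)
for n in("top","side"):
    cv2.imwrite(f"pics/{n}0b.png",cv2.resize(cv2.imread(f"pics/{n}0.png"),(800,600),interpolation=cv2.INTER_CUBIC))
E
```

```text
pics
top [467.97596793 467.97596793 251.55989359 190.44135073] [[0.014, -0.988, 0.154, 0.281], [-1.0, -0.016, -0.015, -0.067], [0.017, -0.154, -0.988, 1.749], [0.0, 0.0, 0.0, 1.0]]
side [390.86855668 390.86855668 261.54944463 187.52860827] [[-0.934, -0.218, 0.282, 0.111], [-0.356, 0.568, -0.742, 0.95], [0.002, -0.794, -0.608, 0.996], [0.0, 0.0, 0.0, 1.0]]
wrist [272.20790963 272.20790963 254.93436081 187.56360975] [[0.344, 0.896, 0.282, 0.135], [0.939, -0.328, -0.104, 0.589], [-0.001, 0.3, -0.954, 0.373], [0.0, 0.0, 0.0, 1.0]]
0.15 [0.2059992  0.56308709 0.30322461] [ 1.74498098e-01  9.84657244e-01 -6.94620282e-04 -2.08130034e-04] 0.0726
```

View pics/top0b.png

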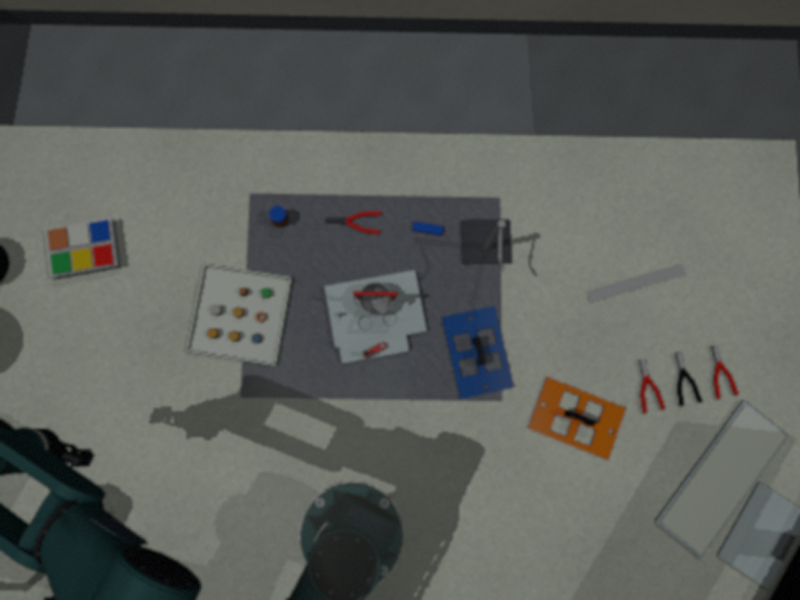

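View pics/side0b.png

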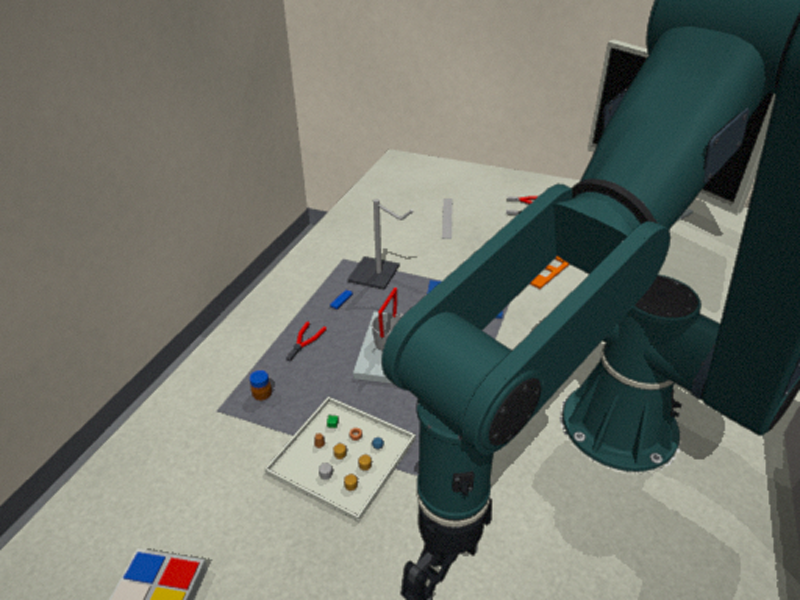

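The top view (800x600 scale) shows three brass blanks in the tray at about (239,312), (214,333) and (235,336). The jig with the pail is at (375,315), the blue plate at (479,350), the hook stand at (500,240) and the latch at (375,350). Next I'll get rough positions and then close wrist views.

Run:
```python
from h import *
k=.64
t=lambda u,v,z:print((u,v),atz("pics/top0.png",u*k,v*k,z).round(3))
for a in [(239,312,.027),(214,333,.027),(235,336,.027),(376,315,.02),(479,350,.008),(375,294,.145),(500,240,.2),(240,314,.01),(485,241,.01),(540,236,.2),(376,350,.05)]: t(*a)
p=tri(("pics/side0.png",389*k,300*k),("pics/top0.png",375*k,294*k));print("bar",p)
print(tri(("pics/side0.png",398*k,217*k),("pics/top0.png",503*k,257*k)))
```

```text
(239, 312) [0.509 0.272 0.027]
(214, 333) [0.458 0.328 0.027]
(235, 336) [0.452 0.279 0.027]
(376, 315) [ 0.508 -0.052  0.02 ]
(479, 350) [ 0.429 -0.3    0.008]
(375, 294) [ 0.539 -0.05   0.145]
(500, 240) [ 0.653 -0.321  0.2  ]
(240, 314) [0.507 0.273 0.01 ]
(485, 241) [ 0.696 -0.315  0.01 ]
(540, 236) [ 0.664 -0.408  0.2  ]
(376, 350) [ 0.422 -0.054  0.05 ]
bar [ 0.53855419 -0.05050056  0.14256997]
[ 0.62192099 -0.32801602  0.18839958]
```

```bash
python3 -m handwheel '[1,0.1,-0.11,0,0,0,0.044,1,0.1,-0.11,0,0,0,0.044,1,0.1,-0.11,0,0,0,0.044,1,0.1,-0.11,0,0,0,0.044,1,0.1,-0.11,0,0,0,0.044,1,0.1,-0.11,0,0,0,0.044,1,0.1,-0.11,0,0,0,0.044,1,0.1,-0.11,0,0,0,0.044,1,0.1,-0.11,0,0,0,0.044,1,0.1,-0.11,0,0,0,0.044,1,0,0,0,0,0,0,1,0,0,0,0,0,0]'
python3 -c "from h import *;snap('wrist','pics/w1.png')"
python3 -m handwheel '[1,0,-0.12,0,0,0,0,1,0,-0.14,0,0,0,0,1,0,-0.14,0,0,0,0,1,0,-0.14,0,0,0,0,1,0,-0.14,0,0,0,0,1,0,0,0,0,0,0,1,0,0,0,0,0,0]'
python3 -c "from h import *;snap('wrist','pics/w2.png')"
python3 -m handwheel '[1,0,-0.14,0,0,0,0,1,0,-0.14,0,0,0,0,1,0,-0.14,0,0,0,0,1,0,-0.14,0,0,0,0,1,0,-0.14,0,0,0,0,1,0,0,0,0,0,0,1,0,0,0,0,0,0]'
python3 -c "from h import *;snap('wrist','pics/w3.png')"
python3 -m handwheel '[1,0,-0.14,0.05,0,0,0,1,0.02,-0.14,0.05,0,0,0,1,0.02,-0.14,0.05,0,0,0,1,0.02,-0.14,0.05,0,0,0,1,0.02,-0.14,0.05,0,0,0,1,0,0,0,0,0,0,1,0,0,0,0,0,0]'
python3 - <<'E'
from h import *
snap('wrist','pics/w4.png')
a=[cv2.imread(f'pics/w{i}.png') for i in(1,2,3,4)]
m=np.vstack([np.hstack(a[:2]),np.hstack(a[2:])]); cv2.imwrite('pics/m.png',cv2.resize(m,(800,600),interpolation=cv2.INTER_AREA))
E
```

```text
clock: 1.15
ee_pos: [0.4573, 0.287, 0.3036]
orientation: [0.005, 1.0, -0.0, -0.0]
contact_force: [-0.0, 0.0, -0.6]
width: 1.001
gripper_force: 0.0
clock: 1.78
ee_pos: [0.4555, 0.1184, 0.3039]
orientation: [0.004, 1.0, 0.0, -0.0]
contact_force: [-0.1, 0.7, 0.2]
width: 0.996
gripper_force: 0.0
clock: 2.42
ee_pos: [0.4568, -0.0562, 0.3038]
orientation: [0.003, 1.0, 0.0, 0.0]
contact_force: [-0.3, -0.0, 0.2]
width: 1.001
gripper_force: 0.0
clock: 3.05
ee_pos: [0.4777, -0.231, 0.3668]
orientation: [0.002, 1.0, -0.0, 0.001]
contact_force: [0.4, 0.6, 0.5]
width: 1.003
gripper_force: 0.0
```

View pics/m.png

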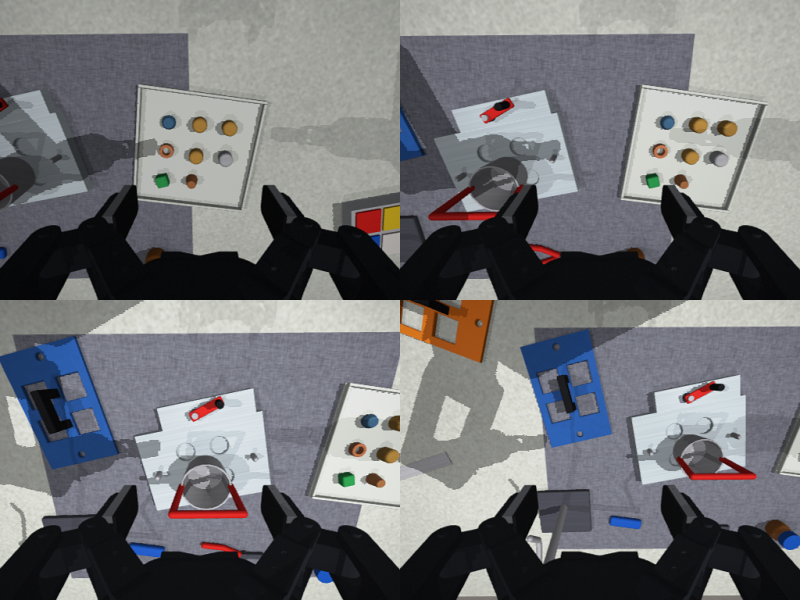

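The mosaic shows the tray with brass blanks in w1 at mosaic (200,125), (230,128) and (196,156), the jig with pail in w3, and the plate plus part of the stand in w3/w4. Next are enlarged crops.

Run:
```python
from h import *
def crop(f,x,y,w,h,s): return cv2.resize(cv2.imread(f)[y:y+h,x:x+w],None,fx=s,fy=s,interpolation=cv2.INTER_CUBIC)
A=crop('pics/w3.png',165,110,200,150,4)
cv2.imwrite('pics/c1.png',A)
B=np.hstack([crop('pics/w3.png',0,30,160,200,2.5),crop('pics/w4.png',150,30,160,200,2.5)])
cv2.imwrite('pics/c2.png',B)
for f in('w1','w2'):
    im=cv2.imread(f'pics/{f}.png');h=cv2.cvtColor(im,cv2.COLOR_BGR2HSV)
    m=cv2.inRange(h,(12,100,60),(28,255,255)); n,l,s,c=cv2.connectedComponentsWithStats(m)
    for i in range(1,n):
        if s[i,4]>60: print(f,s[i],c[i].round(1),atz(f'pics/{f}.png',*c[i],.02).round(4))
```

```text
w1 [247 150  18  20 284] [255.3 159.8] [0.4543 0.2875 0.02  ]
w1 [284 154  20  20 285] [293.5 164.2] [0.4608 0.3381 0.02  ]
w1 [242 190  18  20 270] [250.9 200.2] [0.511  0.2808 0.02  ]
w1 [239 223  14  18 171] [245.5 232. ] [0.5595 0.2724 0.02  ]
w1 [489 263  23  33 626] [500.6 279.2] [0.6429 0.6596 0.02  ]
w1 [186 327  19   9  62] [195.5 329.8] [0.735  0.1872 0.02  ]
w2 [370 150  24  21 371] [381.4 159.7] [0.4537 0.2857 0.02  ]
w2 [407 154  25  21 356] [419.7 163.7] [0.4595 0.3372 0.02  ]
w2 [360 190  23  21 335] [371.1 199.9] [0.5101 0.2788 0.02  ]
w2 [351 223  18  19 219] [360. 232.] [0.559  0.2687 0.02  ]
```

View pics/c1.png

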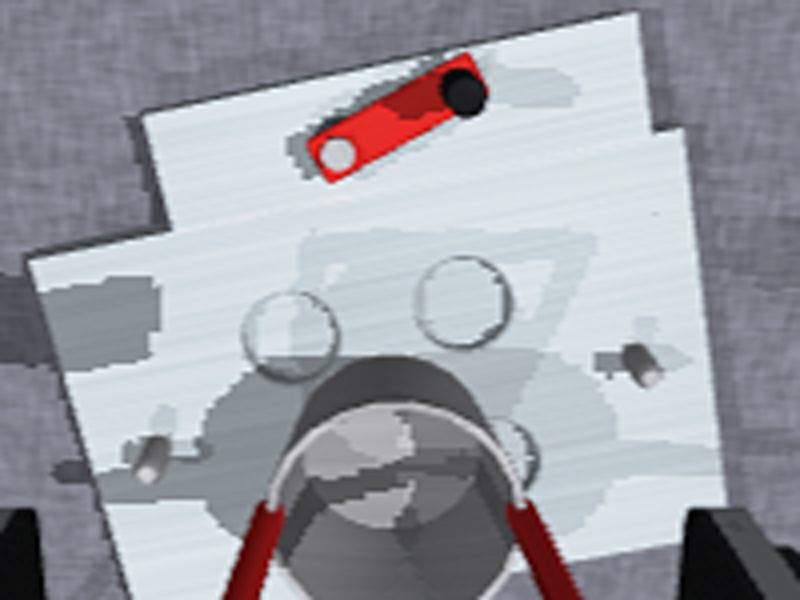

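View pics/c2.png

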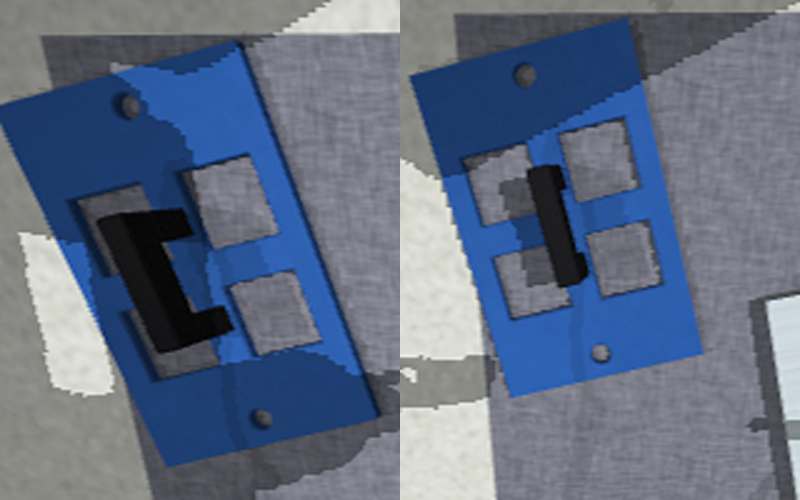

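The crops give the jig's pocket rims at (291,337) and (464,302), pin tips at (150,470) and (650,376), latch pivot at (337,155) and stub at (464,92). The plate holes are at (524,75) and (601,353) in the w4 half, and (127,106) and (261,419) in the w3 half.

Run:
```python
from h import *
w3='pics/w3.png';w4='pics/w4.png'
c=lambda x,y,z:atz(w3,165+x/4,110+y/4,z).round(4)
for n,a in dict(hA=(291,337,.02),hB=(464,302,.02),pL=(150,470,.042),pR=(650,376,.042),piv=(337,155,.036),stub=(464,92,.068)).items(): print(n,c(*a))
for p,q in (((127,106),(524,75)),((261,419),(601,353))):
    a=(p[0]/2.5,30+p[1]/2.5);b=(150+(q[0]-400)/2.5,30+q[1]/2.5)
    print('plate',tri((w3,*a),(w4,*b)).round(4),atz(w3,*a,.008).round(4),atz(w4,*b,.008).round(4))
print('bar',tri((w3,266,274),(w4,406,224)).round(4))
for p,q in (((255.3,159.8),(381.4,159.7)),((293.5,164.2),(419.7,163.7)),((250.9,200.2),(371.1,199.9))):
    print('blank',tri(('pics/w1.png',*p),('pics/w2.png',*q)).round(4))
# red handle segmentation
for f,y0 in((w3,240),(w4,200)):
    im=cv2.imread(f);h=cv2.cvtColor(im,cv2.COLOR_BGR2HSV)
    m=cv2.inRange(h,(0,150,40),(6,255,255))|cv2.inRange(h,(174,150,40),(180,255,255)); n,l,s,ce=cv2.connectedComponentsWithStats(m)
    print(f,[(s[i],ce[i].round(1)) for i in range(1,n) if s[i,4]>100])
```

```text
hA [ 0.5019 -0.08    0.02  ]
hB [ 0.4897 -0.0208  0.02  ]
pL [ 0.5411 -0.1269  0.042 ]
pR [0.5086 0.0382 0.042 ]
piv [ 0.4366 -0.063   0.036 ]
stub [ 0.4141 -0.0269  0.068 ]
plate [ 0.3442 -0.3103  0.0061] [ 0.3443 -0.309   0.008 ] [ 0.3445 -0.3099  0.008 ]
plate [ 0.5095 -0.2709  0.0082] [ 0.5097 -0.271   0.008 ] [ 0.5094 -0.2709  0.008 ]
bar [ 0.547  -0.0462  0.1344]
blank [0.4548 0.2874 0.0162]
blank [0.4605 0.3382 0.0184]
blank [0.5121 0.2807 0.0159]
pics/w3.png [(array([242, 123,  44,  33, 421], dtype=int32), array([263. , 138.9])), (array([ 215,  236,  102,   44, 1554], dtype=int32), array([264.9, 266.7])), (array([258, 310,  52,  21, 354], dtype=int32), array([281.7, 317. ]))]
pics/w4.png [(array([364, 104,  39,  29, 337], dtype=int32), array([383.4, 117.8])), (array([ 354,  201,  102,   29, 1136], dtype=int32), array([408.4, 220.2]))]
```

```bash
python3 -m handwheel '[1,0.04,-0.045,0.01,0,0,-0.156,1,0.04,-0.045,0.01,0,0,-0.156,1,0.04,-0.045,0.01,0,0,-0.156,1,0.04,-0.045,0.01,0,0,-0.156,1,0.04,-0.045,0.01,0,0,-0.156,1,0.04,-0.045,0.01,0,0,-0.156,1,0.04,-0.045,0.01,0,0,-0.156,1,0.04,-0.045,0.01,0,0,-0.156,1,0.04,-0.045,0.01,0,0,-0.156,1,0.04,-0.045,0.01,0,0,-0.156,1,0.04,-0.045,0.01,0,0,-0.156,1,0.04,-0.045,0.01,0,0,-0.156]'
python3 -m handwheel '[1,0,0,0,0,0,-0.128,1,0,0,0,0,0,0,1,0,0,0,0,0,0]'
python3 -c "from h import *;snap('wrist','pics/w5.png')"
python3 -m handwheel '[1,0,-0.14,0,0,0,0,1,0,-0.14,0,0,0,0,1,0,0,0,0,0,0,1,0,0,0,0,0,0]'
python3 - <<'E'
from h import *
snap('wrist','pics/w6.png')
a=[cv2.imread(f'pics/w{i}.png')[:300,100:400] for i in(5,6)]
cv2.imwrite('pics/m2.png',cv2.resize(np.hstack(a),(800,400),interpolation=cv2.INTER_CUBIC))
E
```

```text
clock: 4.1
ee_pos: [0.5974, -0.3632, 0.3954]
orientation: [0.674, 0.739, 0.0, -0.002]
contact_force: [-0.0, -0.6, -0.1]
width: 1.002
gripper_force: 0.0
clock: 4.35
ee_pos: [0.5967, -0.3637, 0.3954]
orientation: [0.707, 0.707, 0.0, -0.001]
contact_force: [0.3, 0.6, -1.1]
width: 1.004
gripper_force: 0.0
clock: 4.73
ee_pos: [0.5958, -0.437, 0.3955]
orientation: [0.709, 0.706, -0.0, -0.001]
contact_force: [1.6, -0.5, 0.3]
width: 0.999
gripper_force: 0.0
```

View pics/m2.png

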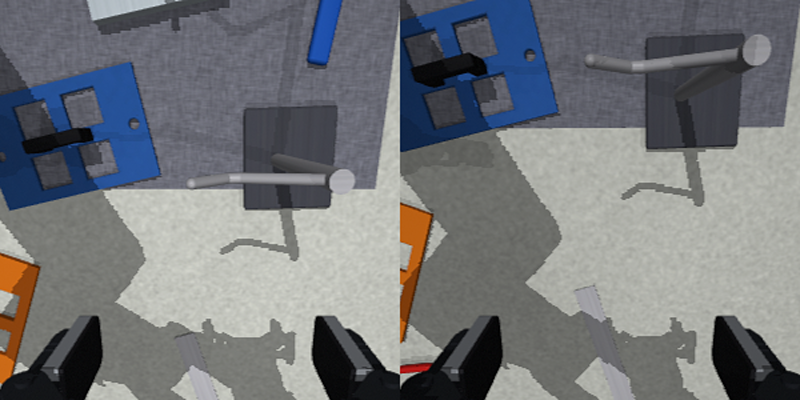

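The two views show the hook with post top at (342,181)/(757,49), trough at about (237,178)/(637,68) and tip at (192,183)/(590,60).

Run:
```python
from h import *
f=lambda x,y:(100+x*.75,y*.75)
for n,a,b,z in(("post",(342,181),(357,49),.235),("trough",(237,178),(237,68),.2),("tip",(192,183),(190,60),.222)):
    print(n,tri(("pics/w5.png",*f(*a)),("pics/w6.png",*f(*b))).round(4),atz("pics/w5.png",*f(*a),z).round(4),atz("pics/w6.png",*f(*b),z).round(4))
# pail bar
for z in(.145,): print('bar w3',[atz('pics/w3.png',u,274.5,z).round(4) for u in(217,266,315)],'w4',[atz('pics/w4.png',276*1.28+u,v,z).round(4) for u,v in((8,221),(102,226))])
```

```text
post [ 0.6822 -0.3136  0.2355] [ 0.6823 -0.3136  0.235 ] [ 0.6824 -0.3135  0.235 ]
trough [ 0.6187 -0.3162  0.1939] [ 0.6192 -0.3155  0.2   ] [ 0.6172 -0.3172  0.2   ]
tip [ 0.5873 -0.3164  0.2226] [ 0.5876 -0.3165  0.222 ] [ 0.587  -0.3163  0.222 ]
bar w3 [array([ 0.5421, -0.094 ,  0.145 ]), array([ 0.5425, -0.0459,  0.145 ]), array([0.5428, 0.0021, 0.145 ])] w4 [array([ 0.5357, -0.1069,  0.145 ]), array([0.5427, 0.0045, 0.145 ])]
```

```bash
python3 -m handwheel '[1,-0.024,0.138,0,0,0,0,1,-0.024,0.138,0,0,0,0,1,-0.024,0.138,0,0,0,0,1,-0.024,0.138,-0.06,0,0,0,1,-0.024,0.138,-0.06,0,0,0,0.6,-0.024,0.138,-0.06,0,0,0,0.6,-0.024,0.138,-0.06,0,0,0,0.6,-0.024,0.138,-0.06,0,0,0,0.6,-0.024,0.138,-0.06,0,0,0,0.6,0,0,0,0,0,0,0.6,0,0,0,0,0,0]'
python3 - <<'E'
from h import *
snap('wrist','pics/w7.png')
cv2.imwrite('pics/m3.png',cv2.imread('pics/w7.png'))
E
```

```text
clock: 5.7
ee_pos: [0.5405, -0.1226, 0.3058]
orientation: [0.707, 0.707, -0.0, -0.001]
contact_force: [0.7, -0.2, -0.8]
width: 0.597
gripper_force: 0.0
```

View pics/m3.png

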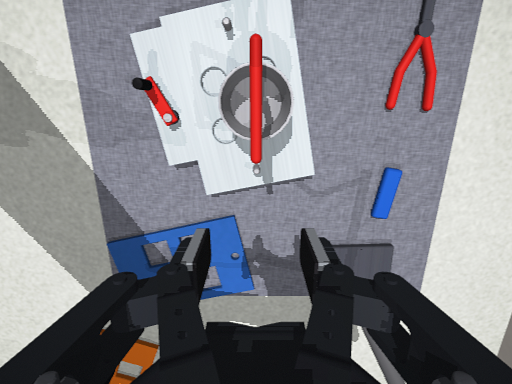

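w7 shows the pail bar running from (256,38) to (256,160), nearly along world y, with pin tips at about (226,20) and (257,168).

Run:
```python
from h import *
w='pics/w7.png'
im=cv2.imread(w);h=cv2.cvtColor(im,cv2.COLOR_BGR2HSV)
m=cv2.inRange(h,(0,150,40),(6,255,255))|cv2.inRange(h,(174,150,40),(180,255,255))
for y in (45,60,80,100,120,140,155):
    xs=np.where(m[y,240:275])[0]+240; print(y,xs.mean(),atz(w,xs.mean(),y,.145).round(4),len(xs))
for p in((226,20),(257,168)): print(atz(w,*p,.042).round(4))
print(atz(w,256,34,.145),atz(w,256,162,.145))
print(tri((w,256,98),('pics/w3.png',266,274.5)))
```

```text
45 255.5 [ 0.5414 -0.0042  0.145 ] 12
60 255.5 [ 0.5414 -0.0147  0.145 ] 12
80 255.5 [ 0.5414 -0.0291  0.145 ] 12
100 255.5 [ 0.5414 -0.0442  0.145 ] 12
120 255.5 [ 0.5414 -0.0599  0.145 ] 12
140 255.5 [ 0.5414 -0.0763  0.145 ] 10
155 255.5 [ 0.5415 -0.0891  0.145 ] 10
[0.5096 0.0387 0.042 ]
[ 0.5433 -0.1248  0.042 ]
[0.54178901 0.00329533 0.145     ] [ 0.54188817 -0.09519053  0.145     ]
[ 0.54190196 -0.04431373  0.14572534]
```

```bash
python3 -m handwheel '[0.5,0.004,0.065,-0.036,0,0,0,0.5,0,0.065,-0.036,0,0,0,0.5,0,0.065,-0.036,0,0,0,0.5,0,0,-0.1,0,0,0,0.5,0,0,-0.1,0,0,0,0.5,0,0,-0.1,0,0,0,0.5,0,0,-0.02,0,0,0,0.5,0,0,0,0,0,0,0,0,0,0,0,0,0,0,0,0,0,0,0,0,0,0,0,0,0,0,0,0,0,0,0,0,0]'
python3 -m handwheel '[0,0,0,0,0,0,0,0,0,0,0,0,0,0,0,0,0,0.02,0,0,0,0,0,0,0.04,0,0,0,0,0,0,0.08,0,0,0,0,0,0,0.1,0,0,0,0,0,0,0,0,0,0]'
```

```text
clock: 6.33
ee_pos: [0.5445, -0.1275, 0.3722]
orientation: [0.709, 0.705, 0.002, 0.004]
contact_force: [0.2, -0.1, 0.4]
width: -0.0
gripper_force: 0.0invalid input
```

The first call had a miscounted row and was refused, so the second only lifted the empty gripper. I'll redo it.

```bash
python3 -m handwheel '[0.5,0.004,0.065,-0.1,0,0,0,0.5,0,0.065,-0.1,0,0,0,0.5,0,0.065,-0.1,0,0,0,0.5,0,0,-0.1,0,0,0,0.5,0,0,-0.08,0,0,0,0.5,0,0,0,0,0,0,0.5,0,0,0,0,0,0]'
```

```text
clock: 6.92
ee_pos: [0.543, -0.0776, 0.2462]
orientation: [0.709, 0.705, -0.0, -0.001]
contact_force: [-0.4, -0.7, 0.2]
width: 0.499
gripper_force: 0.0
```

```bash
python3 -m handwheel '[0.5,-0.006,0.014,-0.09,0,0,0,0.5,0,0,-0.098,0,0,0,0.5,0,0,0,0,0,0,0,0,0,0,0,0,0,0,0,0,0,0,0,0,0,0,0,0,0,0,0,0,0,0,0,0,0,0,0,0,0,0,0,0,0]'
```

```text
clock: 7.58
ee_pos: [0.5427, -0.0744, 0.2014]
orientation: [0.709, 0.705, 0.001, 0.002]
contact_force: [-1.8, -1.6, 8.2]
width: 0.089
gripper_force: 58.6
```

```bash
python3 -m handwheel '[0,0,0,0.04,0,0,0,0,0,0,0.1,0,0,0,0,0,0,0.1,0,0,0,0,0,0,0.1,0,0,0,0,0,0,0.06,0,0,0,0,0,0,0,0,0,0]' && python3 -m handwheel '[0,0,-0.06,0,0,0,0,0,0,-0.11,0,0,0,0,0,0,-0.11,0,0,0,0,0,0,-0.11,0,0,0,0,0,0,-0.11,0,0,0,0,0,0,-0.11,0,0,0,0,0,0,-0.11,0,0,0,0,0,0,-0.11,0,0,0,0,0,0,-0.11,0,0,0,0,0,0,-0.11,0,0,0,0,0,0,-0.03,0,0,0,0,0,0,0,0,0,0,0]' && python3 -m handwheel '[0,0,0,0,0,0,0,0,0,0,0,0,0,0]'
python3 - <<'E'
from h import *
snap('wrist','pics/w8.png');snap('side','pics/s8.png')
a=cv2.imread('pics/w8.png');b=cv2.imread('pics/s8.png')[100:292,150:406]
cv2.imwrite('pics/m4.png',np.hstack([cv2.resize(a,(400,300)),cv2.resize(b,(400,300))]))
E
```

```text
clock: 8.08
ee_pos: [0.5438, -0.0743, 0.3041]
orientation: [0.709, 0.705, 0.002, 0.003]
contact_force: [0.4, 0.4, -1.5]
width: 0.088
gripper_force: 58.9
clock: 9.08
ee_pos: [0.5412, -0.3458, 0.2984]
orientation: [0.71, 0.704, -0.0, -0.0]
contact_force: [0.3, 0.1, -0.7]
width: 0.091
gripper_force: 58.8
clock: 9.25
ee_pos: [0.5414, -0.3423, 0.2988]
orientation: [0.709, 0.705, 0.0, -0.001]
contact_force: [-0.6, 0.2, -0.7]
width: 0.096
gripper_force: 58.8
```

View pics/m4.png

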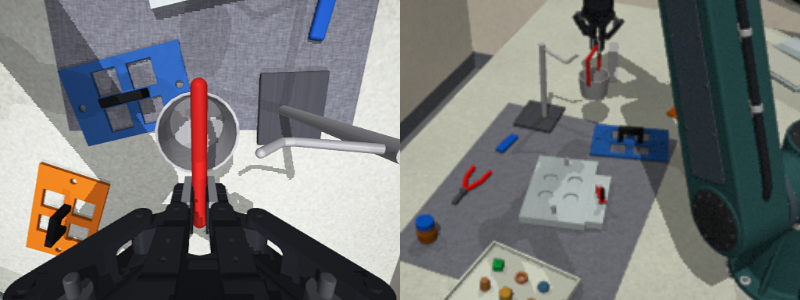

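```bash
python3 -m handwheel '[0,0.04,0,0,0,0,0,0,0.065,0,0,0,0,0,0,0.065,0,0,0,0,0,0,0.065,0,0,0,0,0,0,0.05,0,0,0,0,0,0,0.02,0,0,0,0,0,0,0,0,0,0,0,0,0,0,0,0,0,0,0]' && python3 -m handwheel '[0,0,0,-0.04,0,0,0,0,0,0,-0.04,0,0,0,0,0,0,-0.03,0,0,0,0,0,0,-0.02,0,0,0,0,0,0,0,0,0,0]'
python3 - <<'E'
from h import *
snap('wrist','pics/w9.png')
a=cv2.imread('pics/w9.png')[60:300,130:450]
cv2.imwrite('pics/m5.png',cv2.resize(a,(640,480)))
E
```

```text
clock: 10.02
ee_pos: [0.618, -0.3432, 0.2991]
orientation: [0.709, 0.706, -0.0, -0.0]
contact_force: [0.4, -0.5, -0.7]
width: 0.093
gripper_force: 58.8
clock: 10.43
ee_pos: [0.6167, -0.3434, 0.2645]
orientation: [0.709, 0.705, -0.0, -0.002]
contact_force: [-0.2, 0.2, -2.3]
width: 0.088
gripper_force: 58.8
```

View pics/m5.png

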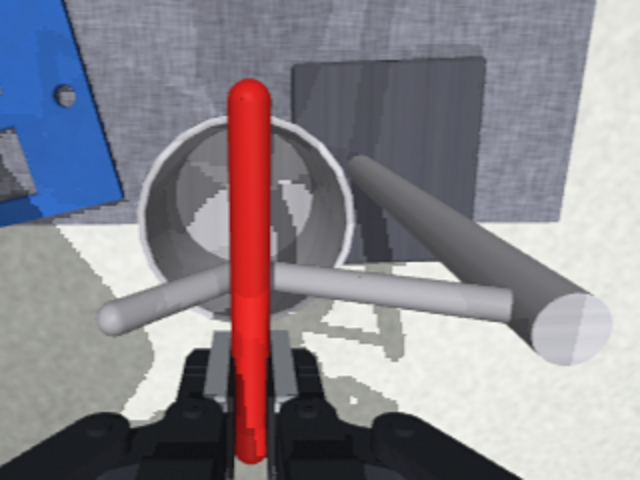

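The picture shows the hook passing under the bar near its middle, with the bar over the trough. I'll continue lowering until contact.

```bash
python3 -m handwheel '[0,0,0,-0.008,0,0,0,0,0,0,-0.008,0,0,0,0,0,0,0,0,0,0,0,0,0,0,0,0,0]' && python3 -m handwheel '[0,0,0,-0.006,0,0,0,0,0,0,0,0,0,0,0,0,0,0,0,0,0]'
```

```text
clock: 10.82
ee_pos: [0.618, -0.3439, 0.263]
orientation: [0.709, 0.705, -0.0, 0.0]
contact_force: [-0.8, 0.1, -1.7]
width: 0.088
gripper_force: 58.8
clock: 11.07
ee_pos: [0.6179, -0.3438, 0.2614]
orientation: [0.709, 0.705, -0.0, -0.0]
contact_force: [0.6, 0.2, -1.0]
width: 0.09
gripper_force: 58.8
```

```bash
python3 -m handwheel '[0,0,0,-0.006,0,0,0,0,0,0,0,0,0,0,0,0,0,0,0,0,0]' && python3 -m handwheel '[0,0,0,-0.006,0,0,0,0,0,0,0,0,0,0,0,0,0,0,0,0,0]'
```

```text
clock: 11.32
ee_pos: [0.618, -0.3439, 0.2604]
orientation: [0.709, 0.705, 0.0, 0.0]
contact_force: [-0.3, 0.0, 2.3]
width: 0.093
gripper_force: 59.2
clock: 11.57
ee_pos: [0.6181, -0.344, 0.2597]
orientation: [0.709, 0.705, 0.0, 0.001]
contact_force: [-2.0, 0.2, 8.0]
width: 0.092
gripper_force: 59.8
```

Contact is made, so I'll back off slightly, release and rise.

```bash
python3 -m handwheel '[0,0,0,0.006,0,0,0,0.2,0,0,0,0,0,0,0.3,0,0,0,0,0,0,0.4,0,0,0,0,0,0,0.5,0,0,0,0,0,0,0.5,0,0,0,0,0,0]' && python3 -m handwheel '[0.5,0,0,0.04,0,0,0,0.5,0,0,0.08,0,0,0,0.5,0,0,0.12,0,0,0,0.5,0,0,0.12,0,0,0,0.5,0,0,0.1,0,0,0,0.5,0,0,0.05,0,0,0]'
python3 - <<'E'
from h import *
snap('wrist','pics/w10.png');snap('side','pics/s10.png')
a=cv2.imread('pics/w10.png');b=cv2.imread('pics/s10.png')[100:292,150:406]
cv2.imwrite('pics/m6.png',np.hstack([cv2.resize(a,(400,300)),cv2.resize(b,(400,300))]))
E
```

```text
clock: 12.07
ee_pos: [0.6178, -0.3438, 0.2595]
orientation: [0.709, 0.705, -0.0, -0.0]
contact_force: [0.7, -0.1, 0.7]
width: 0.501
gripper_force: 0.0
clock: 12.57
ee_pos: [0.6189, -0.3444, 0.3926]
orientation: [0.709, 0.705, 0.001, 0.003]
contact_force: [1.1, 0.4, 0.1]
width: 0.502
gripper_force: 0.0
```

View pics/m6.png

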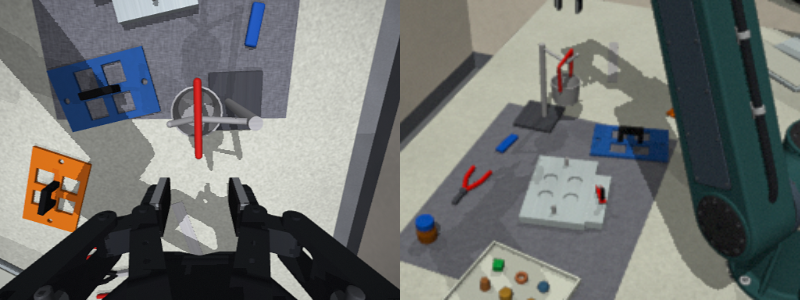

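The pail hangs on the hook. Next is a fresh look at the bare jig and the tray with this wrist yaw.

```bash
python3 -m handwheel '[0.5,-0.066,0.133,0,0,0,0,0.5,-0.066,0.133,0,0,0,0,0.5,-0.066,0.133,0,0,0,0,0.5,-0.066,0.133,-0.12,0,0,0,0.5,-0.066,0.133,-0.12,0,0,0,0.5,-0.066,0.133,-0.12,0,0,0,0.5,0,0,0,0,0,0,0.5,0,0,0,0,0,0,0.5,0,0,0,0,0,0]' && python3 -c "from h import *;snap('wrist','pics/w11.png')" && python3 -m handwheel '[0.5,-0.022,0.15,0,0,0,0,0.5,-0.022,0.15,0,0,0,0,0.5,-0.022,0.15,0,0,0,0,0.5,-0.022,0.15,0,0,0,0,0.5,-0.022,0.15,0,0,0,0,0.5,-0.022,0.15,0,0,0,0,0.5,-0.022,0.15,0,0,0,0,0.5,-0.022,0.15,0,0,0,0,0.5,-0.022,0.15,0,0,0,0,0.5,0,0,0,0,0,0,0.5,0,0,0,0,0,0,0.5,0,0,0,0,0,0]'
python3 - <<'E'
from h import *
snap('wrist','pics/w12.png')
c=lambda f:cv2.resize(cv2.imread(f)[0:240,90:330],(400,400),interpolation=cv2.INTER_CUBIC)
cv2.imwrite('pics/m7.png',np.hstack([c('pics/w11.png'),c('pics/w12.png')]))
for f in('w12',):
    im=cv2.imread(f'pics/{f}.png');h=cv2.cvtColor(im,cv2.COLOR_BGR2HSV)
    m=cv2.inRange(h,(12,100,60),(28,255,255)); n,l,s,c=cv2.connectedComponentsWithStats(m)
    for i in range(1,n):
        if s[i,4]>60: print(f,s[i],c[i].round(1),atz(f'pics/{f}.png',*c[i],.02).round(4))
E
```

```text
clock: 13.42
ee_pos: [0.5253, -0.157, 0.3084]
orientation: [0.709, 0.705, -0.0, -0.0]
contact_force: [0.5, -0.8, 0.5]
width: 0.5
gripper_force: 0.0
clock: 14.47
ee_pos: [0.4772, 0.1802, 0.3095]
orientation: [0.709, 0.705, 0.001, 0.001]
contact_force: [-0.1, 0.9, -0.8]
width: 0.502
gripper_force: 0.0
w12 [229  17  21  27 437] [239.   29.5] [0.4609 0.3378 0.02  ]
w12 [225  65  20  23 357] [234.7  75.9] [0.4545 0.2874 0.02  ]
w12 [271  71  21  22 351] [281.   81.7] [0.5114 0.2804 0.02  ]
w12 [311  81  19  19 208] [320.3  89. ] [0.5605 0.2717 0.02  ]
w12 [439 135  30  34 350] [449.7 146.2] [0.7368 0.1995 0.02  ]
```

View pics/m7.png

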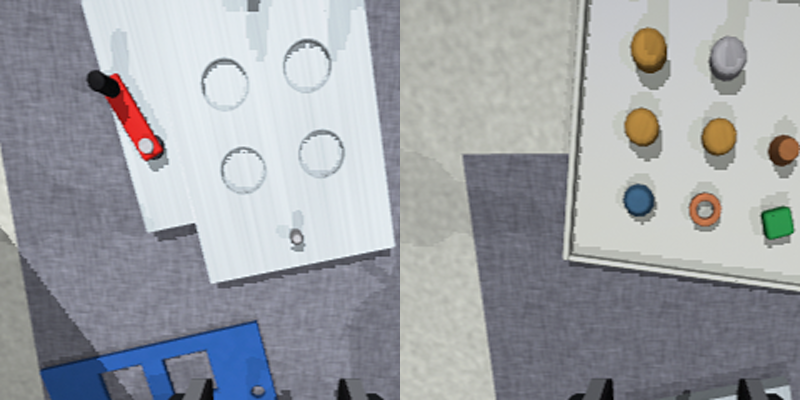

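The pictures show three brass blanks, plus grey, cone, ring, bead and green block. Pocket rims in the left crop are at (225,84), (307,66), (243,170) and (322,154), with a pin tip at (297,237).

```bash
cat >> h.py <<'E'
def fit2(J,W):
    J=np.array(J);W=np.array(W);a=J-J.mean(0);b=W-W.mean(0)
    th=np.arctan2((a[:,0]*b[:,1]-a[:,1]*b[:,0]).sum(),(a*b).sum())
    M=np.array([[np.cos(th),-np.sin(th)],[np.sin(th),np.cos(th)]]);t=W.mean(0)-M@J.mean(0)
    return M,t,np.degrees(th),np.abs(J@M.T+t-W).max(1)
E
python3 - <<'E'
from h import *
f=lambda x,y,z:atz('pics/w11.png',90+x*.6,y*.6,z)[:2]
J=[(-.03,.03),(.03,.03),(-.03,-.03),(.03,-.03),(0,-.085)]
W=[f(225,84,.02),f(307,66,.02),f(243,170,.02),f(322,154,.02),f(297,237,.042)]
M,t,th,r=fit2(J,W);print(t,th,r)
J+= [(-.03,-.03),(-.03,.03),(0,-.085),(0,.085)]; W+=[np.array(q) for q in((.5019,-.08),(.4897,-.0208),(.5411,-.1269),(.5086,.0382))]
M,t,th,r=fit2(J,W);print(t,th,r)
for j in J[:4]: print((M@j+t).round(4))
E
```

```text
[ 0.52620247 -0.04511802] 11.124095256471556 [0.00012846 0.0004224  0.00010621 0.00040703 0.00083148]
[ 0.52567382 -0.04482891] 11.196840283562535 [0.0006871  0.00074151 0.00037769 0.00077736 0.00052148 0.00017026
 0.00071944 0.00131101 0.0005685 ]
[ 0.4904 -0.0212]
[ 0.5493 -0.0096]
[ 0.5021 -0.0801]
[ 0.5609 -0.0684]
```

```bash
python3 -m handwheel '[0.5,-0.013,0.126,-0.12,0,0,0,0.5,-0.013,0.126,-0.12,0,0,0,0.5,-0.013,0.126,-0.12,0,0,0,0.5,-0.013,0.126,-0.12,0,0,0,0.5,-0.013,0.126,-0.12,0,0,0,0.5,0,0,-0.1,0,0,0,0.5,0,0,0,0,0,0,0.5,0,0,0,0,0,0,0.5,0,0,0,0,0,0]'
```

```text
clock: 15.27
ee_pos: [0.4616, 0.3298, 0.1416]
orientation: [0.71, 0.705, 0.0, 0.0]
contact_force: [0.7, -0.1, -0.2]
width: 0.5
gripper_force: 0.0
```

```bash
python3 -m handwheel '[0.5,-0.002,0.033,-0.06,0,0,0,0.5,0,0,-0.1,0,0,0,0.5,0,0,-0.062,0,0,0,0.5,0,0,0,0,0,0,0.5,0,0,0,0,0,0]'
```

```text
clock: 15.68
ee_pos: [0.4607, 0.3385, 0.0863]
orientation: [0.71, 0.705, 0.0, 0.0]
contact_force: [-0.1, 0.1, 0.2]
width: 0.496
gripper_force: 0.0
```

```bash
python3 -m handwheel '[0,0,0,0,0,0,0,0,0,0,0,0,0,0,0,0,0,0,0,0,0,0,0,0,0,0,0,0,0,0,0,0.05,0,0,0,0,0,0,0.12,0,0,0,0,0,0,0.05,0,0,0]' && python3 -m handwheel '[0,0.036,-0.14,0,0,0,0,0,0.036,-0.14,0,0,0,0,0,0.036,-0.14,0,0,0,0,0,0.036,-0.14,0,0,0,0,0,0.036,-0.14,0,0,0,0,0,0.036,-0.14,0,0,0,0,0,0.036,-0.14,0,0,0,0,0,0.036,-0.14,0,0,0,0,0,0.036,-0.14,0,0,0,0,0,0.036,-0.13,0,0,0,0,0,0,0,0,0,0,0,0,0,0,0,0,0,0]'
```

```text
clock: 16.27
ee_pos: [0.461, 0.3398, 0.1437]
orientation: [0.709, 0.705, 0.002, 0.001]
contact_force: [0.1, 0.4, -0.1]
width: 0.266
gripper_force: 59.2
clock: 17.27
ee_pos: [0.551, -0.0103, 0.1414]
orientation: [0.71, 0.704, 0.001, 0.001]
contact_force: [-0.1, 0.6, -0.9]
width: 0.268
gripper_force: 59.2
```

```bash
python3 -m handwheel '[0,-0.007,0.003,-0.08,0,0,0,0,0,0,-0.06,0,0,0,0,0,0,-0.02,0,0,0,0,0,0,-0.02,0,0,0,0,0,0,0,0,0,0,0,0,0,0,0,0,0]'
```

```text
clock: 17.77
ee_pos: [0.547, -0.0064, 0.0964]
orientation: [0.709, 0.706, -0.0, -0.001]
contact_force: [-4.5, 0.7, 7.9]
width: 0.264
gripper_force: 60.2
```

```bash
python3 -m handwheel '[0,0.007,-0.01,0.008,0,0,0,0,0,0,0,0,0,0,0,0,0,0,0,0,0]' && python3 -m handwheel '[0,0,0,-0.008,0,0,0,0,0,0,0,0,0,0,0,0,0,0,0,0,0]'
```

```text
clock: 18.02
ee_pos: [0.5504, -0.0097, 0.0977]
orientation: [0.709, 0.705, 0.001, 0.001]
contact_force: [0.2, -0.1, 0.2]
width: 0.266
gripper_force: 59.2
clock: 18.27
ee_pos: [0.5504, -0.0099, 0.0963]
orientation: [0.709, 0.705, 0.001, 0.001]
contact_force: [-2.9, 0.5, 13.8]
width: 0.265
gripper_force: 60.7
```

```bash
python3 -m handwheel '[0,0,0,0.003,0,0,0,0.35,0,0,0,0,0,0,0.5,0,0,0,0,0,0,0.5,0,0,0,0,0,0]' && python3 -m handwheel '[0.5,0,0,0.06,0,0,0,0.5,0,0,0.12,0,0,0,0.5,0,0,0.14,0,0,0,0.5,-0.02,-0.14,0.12,0,0,0,0.5,-0.02,-0.14,0.12,0,0,0,0.5,-0.02,-0.14,0.1,0,0,0,0.5,0,0,0,0,0,0,0.5,0,0,0,0,0,0]'
python3 - <<'E'
from h import *
snap('wrist','pics/w13.png')
c=cv2.resize(cv2.imread('pics/w13.png')[0:240,90:410],(640,480),interpolation=cv2.INTER_CUBIC)
cv2.imwrite('pics/m8.png',c)
E
```

```text
clock: 18.6
ee_pos: [0.5496, -0.01, 0.0955]
orientation: [0.709, 0.705, -0.0, -0.0]
contact_force: [-0.1, 0.5, -0.3]
width: 0.501
gripper_force: 0.0
clock: 19.27
ee_pos: [0.5366, -0.1084, 0.2551]
orientation: [0.71, 0.704, 0.001, 0.002]
contact_force: [0.2, 0.1, 0.2]
width: 0.499
gripper_force: 0.0
```

View pics/m8.png

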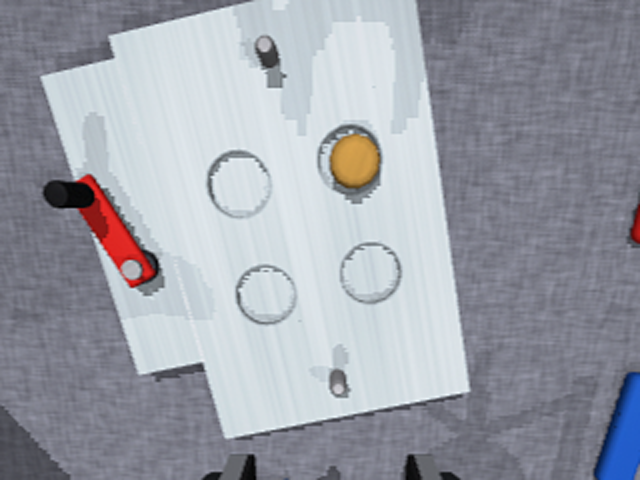

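The blank stands in its pocket at (355,160), with pin tips at (265,45) and (338,388). I'll check its location and then go for the next one.

```bash
python3 - <<'E'
from h import *
g=lambda x,y,z:atz('pics/w13.png',90+x/2,y/2,z)[:3].round(4)
print(g(355,160,.036), g(265,45,.042),g(338,388,.042))
J=[(-.03,.03),(-.03,-.03),(.03,-.03)];W=[g(239,184,.02)[:2],g(266,294,.02)[:2],g(370,272,.02)[:2]]
print(fit2(J,W))
E
python3 -m handwheel '[0.5,-0.02,0.14,0,0,0,0,0.5,-0.02,0.14,0,0,0,0,0.5,-0.02,0.14,0,0,0,0,0.5,-0.02,0.14,0,0,0,0,0.5,-0.02,0.14,0,0,0,0,0.5,-0.02,0.14,0,0,0,0,0.5,-0.03,0.14,0,0,0,0,0.5,-0.04,0.14,-0.1,0,0,0,0.5,-0.04,0.14,-0.1,0,0,0,0.5,-0.04,0.14,-0.1,0,0,0,0.5,-0.05,0.14,-0.1,0,0,0,0.5,0,0,0,0,0,0]' && python3 -m handwheel '[0.5,0,0,0,0,0,0]'
```

```text
[ 0.5515 -0.0113  0.036 ] [0.5098 0.0377 0.042 ] [ 0.5425 -0.1285  0.042 ]
(array([[ 0.98061301, -0.1959544 ],
       [ 0.1959544 ,  0.98061301]]), array([ 0.52604659, -0.04476766]), np.float64(11.300482403264237), array([0.0002721 , 0.00019317, 0.00044361]))
clock: 20.32
ee_pos: [0.452, 0.2742, 0.1542]
orientation: [0.707, 0.707, -0.004, -0.003]
contact_force: [0.6, -1.0, -0.0]
width: 0.498
gripper_force: 0.0
clock: 20.4
ee_pos: [0.4549, 0.2716, 0.1568]
orientation: [0.707, 0.707, -0.003, -0.001]
contact_force: [-0.5, -0.1, 0.4]
width: 0.498
gripper_force: 0.0
```

```bash
python3 -m handwheel '[0.5,0,0.062,-0.06,0,0,0,0.5,0,0,-0.06,0,0,0,0.5,0,0,0,0,0,0,0.5,0,0,0,0,0,0]'
```

```text
clock: 20.73
ee_pos: [0.4578, 0.2847, 0.1293]
orientation: [0.709, 0.705, -0.001, -0.0]
contact_force: [0.2, -0.9, 0.4]
width: 0.497
gripper_force: 0.0
```

```bash
python3 -m handwheel '[0.5,-0.013,0.011,-0.06,0,0,0,0.5,0,0,-0.08,0,0,0,0.5,0,0,-0.032,0,0,0,0.5,0,0,0,0,0,0,0.5,0,0,0,0,0,0]'
```

```text
clock: 21.15
ee_pos: [0.4554, 0.2878, 0.0872]
orientation: [0.709, 0.705, -0.0, -0.0]
contact_force: [-0.3, 0.0, 0.6]
width: 0.501
gripper_force: 0.0
```

```bash
python3 -m handwheel '[0,0,0,0,0,0,0,0,0,0,0,0,0,0,0,0,0,0,0,0,0,0,0,0,0,0,0,0,0,0,0,0.05,0,0,0,0,0,0,0.12,0,0,0,0,0,0,0.05,0,0,0]' && python3 -m handwheel '[0,0.042,-0.14,0,0,0,0,0,0.042,-0.14,0,0,0,0,0,0.042,-0.14,0,0,0,0,0,0.042,-0.14,0,0,0,0,0,0.042,-0.14,0,0,0,0,0,0.042,-0.14,0,0,0,0,0,0.042,-0.14,0,0,0,0,0,0.042,-0.14,0,0,0,0,0,0.042,-0.14,0,0,0,0,0,0.042,-0.1,0,0,0,0,0,0,-0.06,0,0,0,0,0,0,0,0,0,0,0]' && python3 -m handwheel '[0,0,0,0,0,0,0,0,0,0,0,0,0,0,0,0,0,0,0,0,0]'
```

```text
clock: 21.73
ee_pos: [0.4562, 0.2887, 0.1445]
orientation: [0.709, 0.705, 0.001, 0.0]
contact_force: [0.7, 0.0, -0.7]
width: 0.262
gripper_force: 59.1
clock: 22.73
ee_pos: [0.5617, -0.0703, 0.1427]
orientation: [0.71, 0.704, 0.0, 0.002]
contact_force: [-0.6, -0.3, -0.4]
width: 0.265
gripper_force: 59.1
clock: 22.98
ee_pos: [0.5597, -0.0656, 0.1419]
orientation: [0.709, 0.706, -0.0, -0.0]
contact_force: [-0.3, -0.3, -0.8]
width: 0.257
gripper_force: 59.1
```

```bash
python3 -m handwheel '[0,0.005,-0.012,-0.08,0,0,0,0,0,0,-0.06,0,0,0,0,0,0,-0.02,0,0,0,0,0,0,-0.02,0,0,0,0,0,0,0,0,0,0,0,0,0,0,0,0,0]'
```

```text
clock: 23.48
ee_pos: [0.5616, -0.069, 0.0973]
orientation: [0.709, 0.706, 0.0, 0.0]
contact_force: [0.7, 0.5, -0.4]
width: 0.264
gripper_force: 59.1
```

```bash
python3 -m handwheel '[0,0,0,-0.003,0,0,0,0.35,0,0,0,0,0,0,0.5,0,0,0,0,0,0,0.5,0,0,0,0,0,0,0.5,0,0,0.06,0,0,0,0.5,0,0,0.12,0,0,0,0.5,0,0,0.06,0,0,0]' && python3 -m handwheel '[0.5,-0.02,0.14,0,0,0,0,0.5,-0.02,0.14,0,0,0,0,0.5,-0.02,0.14,0,0,0,0,0.5,-0.02,0.14,0,0,0,0,0.5,-0.02,0.14,0,0,0,0,0.5,-0.02,0.14,0,0,0,0,0.5,-0.02,0.14,0,0,0,0,0.5,-0.02,0.14,0,0,0,0,0.5,-0.02,0.14,0,0,0,0,0.5,-0.02,0.1,0,0,0,0,0.5,0,0.036,0,0,0,0,0.5,0,0,0,0,0,0]' && python3 -m handwheel '[0.5,0,0,0,0,0,0,0.5,0,0,0,0,0,0,0.5,0,0,0,0,0,0]'
python3 - <<'E'
from h import *
snap('wrist','pics/w14.png')
im=cv2.imread('pics/w14.png');h=cv2.cvtColor(im,cv2.COLOR_BGR2HSV)
m=cv2.inRange(h,(12,100,60),(28,255,255)); n,l,s,c=cv2.connectedComponentsWithStats(m)
for i in range(1,n):
    if s[i,4]>60: print(s[i],c[i].round(1),atz('pics/w14.png',*c[i],.02).round(4))
E
```

```text
clock: 24.07
ee_pos: [0.562, -0.0698, 0.1577]
orientation: [0.709, 0.705, 0.0, 0.0]
contact_force: [1.7, -0.2, -0.4]
width: 0.496
gripper_force: 0.0
clock: 25.07
ee_pos: [0.5113, 0.2813, 0.156]
orientation: [0.708, 0.706, 0.0, 0.0]
contact_force: [0.6, -0.1, -0.5]
width: 0.504
gripper_force: 0.0
clock: 25.32
ee_pos: [0.5117, 0.2778, 0.1559]
orientation: [0.71, 0.705, -0.0, 0.0]
contact_force: [-0.1, 0.0, 1.2]
width: 0.5
gripper_force: 0.0
[238 180  32  35 872] [253.6 197.2] [0.5115 0.2815 0.02  ]
[300 191  28  31 597] [314.7 205.8] [0.5609 0.2738 0.02  ]
[498 276  14  26 175] [505.3 287.9] [0.7365 0.1937 0.02  ]
```

```bash
python3 -m handwheel '[0.5,-0.001,0.012,-0.1,0,0,0,0.5,0,0,-0.12,0,0,0,0.5,0,0,-0.06,0,0,0,0.5,0,0,0,0,0,0,0.5,0,0,0,0,0,0]' && python3 -m handwheel '[0,0,0,0,0,0,0,0,0,0,0,0,0,0,0,0,0,0,0,0,0,0,0,0,0,0,0,0,0,0,0,0.05,0,0,0,0,0,0,0.12,0,0,0,0,0,0,0.05,0,0,0]'
```

```text
clock: 25.78
ee_pos: [0.5109, 0.2812, 0.0854]
orientation: [0.709, 0.705, -0.001, -0.0]
contact_force: [-0.2, 1.3, 0.2]
width: 0.5
gripper_force: 0.0
clock: 26.37
ee_pos: [0.512, 0.2827, 0.1436]
orientation: [0.709, 0.705, 0.001, 0.0]
contact_force: [1.1, 0.6, -0.1]
width: 0.264
gripper_force: 59.1
```

```bash
python3 -m handwheel '[0,-0.008,-0.12,0,0,0,0,0,-0.008,-0.13,0,0,0,0,0,-0.008,-0.13,0,0,0,0,0,-0.008,-0.13,0,0,0,0,0,-0.008,-0.13,0,0,0,0,0,-0.008,-0.13,0,0,0,0,0,-0.008,-0.13,0,0,0,0,0,-0.008,-0.13,0,0,0,0,0,-0.008,-0.1,0,0,0,0,0,-0.008,-0.08,0,0,0,0,0,0,0,0,0,0,0,0,0,0,0,0,0,0]' && python3 -m handwheel '[0,0,0,0,0,0,0,0,0,0,0,0,0,0]'
```

```text
clock: 27.37
ee_pos: [0.4914, -0.021, 0.1414]
orientation: [0.71, 0.704, 0.0, 0.0]
contact_force: [0.1, -0.3, -0.7]
width: 0.27
gripper_force: 59.1
clock: 27.53
ee_pos: [0.4913, -0.0194, 0.1411]
orientation: [0.709, 0.706, 0.0, -0.0]
contact_force: [0.4, 0.1, -0.8]
width: 0.263
gripper_force: 59.1
```

```bash
python3 -m handwheel '[0,-0.002,-0.007,-0.08,0,0,0,0,0,0,-0.06,0,0,0,0,0,0,-0.02,0,0,0,0,0,0,-0.02,0,0,0,0,0,0,0,0,0,0,0,0,0,0,0,0,0]'
```

```text
clock: 28.03
ee_pos: [0.4908, -0.0213, 0.0965]
orientation: [0.709, 0.706, 0.0, 0.0]
contact_force: [-0.1, 0.2, -0.2]
width: 0.267
gripper_force: 59.6
```

```bash
python3 -m handwheel '[0,0,0,-0.003,0,0,0,0.35,0,0,0,0,0,0,0.5,0,0,0,0,0,0,0.5,0,0,0,0,0,0,0.5,0,0,0.06,0,0,0,0.5,0,0,0.14,0,0,0,0.5,0,0,0.14,0,0,0,0.5,0,-0.14,0.14,0,0,0,0.5,0,-0.14,0.12,0,0,0,0.5,0,-0.1,0,0,0,0,0.5,0,0,0,0,0,0,0.5,0,0,0,0,0,0]' && python3 -c "from h import *;snap('wrist','pics/w15.png')" && python3 -m handwheel '[0.5,-0.02,-0.06,0,0,0,-0.154,0.5,-0.02,-0.06,0,0,0,-0.154,0.5,-0.02,-0.06,0,0,0,-0.154,0.5,-0.02,-0.06,0,0,0,-0.154,0.5,-0.02,-0.06,0,0,0,-0.154,0.5,-0.02,-0.06,0,0,0,-0.154,0.5,-0.02,-0.06,0,0,0,-0.154,0.5,-0.02,-0.06,0,0,0,-0.154,0.5,-0.02,-0.06,0,0,0,-0.154,0.5,-0.02,-0.06,0,0,0,-0.154,0.5,-0.02,-0.06,0,0,0,-0.154,0.5,0,0,0,0,0,0]' && python3 -m handwheel '[0.5,0,0,0,0,0,0,0.5,0,0,0,0,0,0]'
python3 - <<'E'
from h import *
snap('wrist','pics/w16.png')
c=lambda f:cv2.resize(cv2.imread(f),(400,300),interpolation=cv2.INTER_AREA)
cv2.imwrite('pics/m9.png',np.hstack([c('pics/w15.png'),c('pics/w16.png')]))
E
```

```text
clock: 29.03
ee_pos: [0.4909, -0.1091, 0.2372]
orientation: [0.71, 0.704, 0.0, 0.0]
contact_force: [0.5, 0.5, 0.5]
width: 0.503
gripper_force: 0.0
clock: 30.08
ee_pos: [0.4353, -0.2738, 0.2358]
orientation: [0.993, 0.115, -0.001, -0.0]
contact_force: [0.4, -1.1, 0.8]
width: 0.498
gripper_force: 0.0
clock: 30.25
ee_pos: [0.4356, -0.2716, 0.2361]
orientation: [0.993, 0.119, -0.001, -0.001]
contact_force: [0.2, 0.2, -0.3]
width: 0.497
gripper_force: 0.0
```

View pics/m9.png

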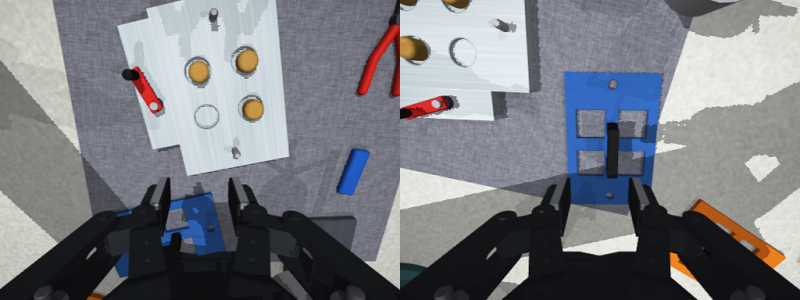

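Three blanks stand in pockets. The plate in w16 has holes near full-res (272.6,107.5) and (267.5,248.3), which I'll refine by code.

Run:
```python
from h import *
im=cv2.imread('pics/w16.png');h=cv2.cvtColor(im,cv2.COLOR_BGR2HSV)
m=cv2.inRange(h,(100,120,30),(125,255,255)); inv=255-m
n,l,s,c=cv2.connectedComponentsWithStats(inv,connectivity=4)
P=[]
for i in range(1,n):
    if 30<s[i,4]<4000 and 200<c[i][0]<330: print(s[i],c[i].round(1),atz('pics/w16.png',*c[i],.008).round(4))
b=cv2.inRange(h,(0,0,0),(180,255,38)); n,l,s,c=cv2.connectedComponentsWithStats(b)
for i in range(1,n):
    if s[i,4]>150 and c[i][1]<240:
        r=cv2.minAreaRect(np.argwhere(l==i)[:,::-1].astype(np.float32)); print('blk',s[i],r,atz('pics/w16.png',*r[0],.053).round(4))
st=env.read_state();print(st['ee_pos'],np.degrees(R.from_quat(st['orientation']).as_matrix()[:2,1]@np.eye(2)))
y=R.from_quat(st['orientation']).as_matrix()[:,1];print(np.degrees(np.arctan2(y[1],y[0])))
```

```text
[267 102  11  12 107] [272.  107.4] [ 0.5096 -0.2718  0.008 ]
[ 226  141   37   35 1256] [243.8 157.7] [ 0.4505 -0.255   0.008 ]
[ 264  141   53   87 3173] [288.7 183.5] [ 0.4335 -0.3116  0.008 ]
[ 227  193   35   30 1026] [243.9 207.3] [ 0.3929 -0.2683  0.008 ]
[264 246   9   7  44] [267.9 248.8] [ 0.3463 -0.3095  0.008 ]
blk [  0 139  15  13 161] ((7.0, 145.0), (12.0, 14.0), 90.0) [ 0.4192 -0.0378  0.053 ]
blk [264 157  16  71 964] ((271.5841369628906, 192.0443572998047), (14.57116985321045, 70.13306427001953), 1.2188752889633179) [ 0.4328 -0.2889  0.053 ]
[ 0.43568673 -0.27161883  0.23625822] [ 13.52191223 -55.67723126]
-76.34929038282908
```

```bash
python3 -m handwheel '[0.5,-0.017,-0.038,-0.1,0,0,-0.01,0.5,-0.018,-0.038,-0.12,0,0,0,0.5,0,0,-0.12,0,0,0,0.5,0,0,-0.08,0,0,0,0.5,0,0,0,0,0,0,0.5,0,0,0,0,0,0]'
```

```text
clock: 30.8
ee_pos: [0.4266, -0.2907, 0.1311]
orientation: [0.993, 0.114, -0.001, -0.001]
contact_force: [-0.3, 0.5, 0.3]
width: 0.5
gripper_force: 0.0
```

```bash
python3 -m handwheel '[0.5,0,0,-0.08,0,0,0,0.5,0,0,-0.056,0,0,0,0.5,0,0,0,0,0,0,0,0,0,0,0,0,0,0,0,0,0,0,0,0,0,0,0,0,0,0,0,0,0,0,0,0,0,0,0,0,0,0,0,0,0]' && python3 -m handwheel '[0,0,0,0.04,0,0,0,0,0,0,0.08,0,0,0,0,0,0,0.1,0,0,0,0,0,0,0.1,0,0,0,0,0,0,0.08,0,0,0,0,0,0,0,0,0,0,0,0,0,0,0,0,0]'
```

```text
clock: 31.47
ee_pos: [0.4278, -0.2925, 0.0995]
orientation: [0.994, 0.113, 0.001, 0.001]
contact_force: [-0.2, 1.7, 7.7]
width: 0.154
gripper_force: 60.0
clock: 32.05
ee_pos: [0.4275, -0.2925, 0.1993]
orientation: [0.994, 0.113, 0.001, 0.001]
contact_force: [-0.5, 0.3, -3.2]
width: 0.151
gripper_force: 59.0
```

```bash
python3 -m handwheel '[0,0.03,0.076,0,0,0,0.15,0,0.03,0.076,0,0,0,0.15,0,0.03,0.076,0,0,0,0.15,0,0.03,0.076,0,0,0,0.15,0,0.03,0.076,0,0,0,0.15,0,0.03,0.076,0,0,0,0.15,0,0.03,0.076,0,0,0,0.15,0,0.03,0.076,0,0,0,0.15,0,0.03,0.076,0,0,0,0.15,0,0.03,0.076,0,0,0,0.15,0,0.03,0.076,0,0,0,0.15,0,0.03,0.076,0,0,0,0.15]' && python3 -m handwheel '[0,0.03,0.076,0,0,0,0.15,0,0,0,0,0,0,0.01,0,0,0,0,0,0,0,0,0,0,0,0,0,0,0,0,0,0,0,0,0,0,0,0,0,0,0,0]'
python3 - <<'E'
from h import *
st=env.read_state();y=R.from_quat(st['orientation']).as_matrix()[:,1];print(st['ee_pos'],np.degrees(np.arctan2(y[1],y[0])))
E
```

```text
clock: 33.05
ee_pos: [0.516, -0.0628, 0.1961]
orientation: [0.68, 0.733, -0.001, -0.002]
contact_force: [0.4, -0.5, -3.3]
width: 0.152
gripper_force: 59.0
clock: 33.55
ee_pos: [0.5239, -0.0458, 0.1974]
orientation: [0.635, 0.772, -0.0, -0.0]
contact_force: [-1.1, -0.1, -2.7]
width: 0.154
gripper_force: 59.0
[ 0.52391029 -0.04579995  0.19741137] 11.111437665041214
```

```bash
python3 -m handwheel '[0,0.008,0.004,-0.06,0,0,0,0,0,0,-0.08,0,0,0,0,0,0,-0.06,0,0,0,0,0,0,0,0,0,0,0,0,0,0,0,0,0]'
python3 - <<'E'
from h import *
snap('wrist','pics/w17.png')
im=cv2.imread('pics/w17.png')
cv2.imwrite('pics/m10.png',cv2.resize(im[0:240,96:416],(800,600),interpolation=cv2.INTER_CUBIC))
st=env.read_state();y=R.from_quat(st['orientation']).as_matrix()[:,1];print(st['ee_pos'],np.degrees(np.arctan2(y[1],y[0])))
h=cv2.cvtColor(im,cv2.COLOR_BGR2HSV);inv=255-cv2.inRange(h,(100,120,30),(125,255,255))
n,l,s,c=cv2.connectedComponentsWithStats(inv,connectivity=4)
for i in range(1,n):
    if 30<s[i,4]<9000: print(s[i],c[i].round(1))
print(proj('pics/w17.png',[.5094,.0386,.042]))
E
```

```text
clock: 33.97
ee_pos: [0.5257, -0.0445, 0.1472]
orientation: [0.635, 0.772, -0.001, -0.001]
contact_force: [0.2, -0.3, -3.9]
width: 0.153
gripper_force: 59.0
[ 0.5264566  -0.04456445  0.14805297] 11.160196078475641
[244  79  23  23 394] [254.9  90. ]
[254.02895903  87.99502454]
```

View pics/m10.png

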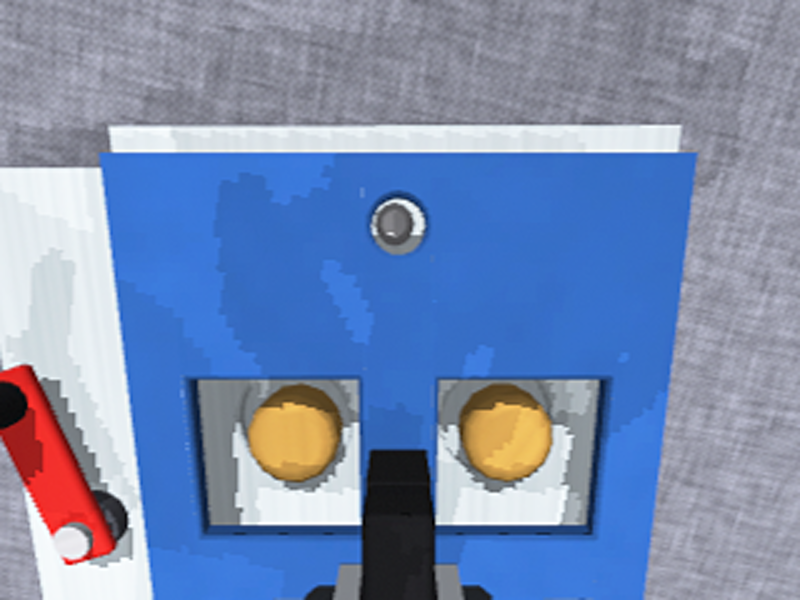

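The view shows the pin inside the plate hole: hole rim centre about (398,223), pin top about (395,222). Both blanks are centred in their windows.

Run:
```python
from h import *
f=lambda x,y,z:atz('pics/w17.png',96+x/2.5,y/2.5,z).round(4)
print(f(398,223,.054),f(395,222,.042),f(393,223,.03))
im=cv2.imread('pics/w17.png');cv2.imwrite('pics/x.png',im)
g=cv2.cvtColor(im,cv2.COLOR_BGR2GRAY)[76:104,240:272]
for r in g[::2]: print(' '.join('%3d'%v for v in r))
```

```text
[0.5103 0.0376 0.054 ] [0.5095 0.0381 0.042 ] [0.5088 0.0383 0.03  ]
127 122 103 103 103 103 104 104 104 105 105 101  91  86  82  75  82  94  98 104 109 107 106 107 106 105 105 105 104 103 104 103
128 124 103 103 103 103 105 100  88  73  65  64  58  49  44  40  46  54  60  65  66  73  96 109 106 105 105 105 105 104 104 104
104 103 103 104 105 101  83  67  56  36 105 172 228 244 241 239 239 242 219 138  53  44  61  65  86 102 106 105 105 104 104 104
104 104 104 105  92  75  61 109 210 190 111  94  89  87  89  92  91 140 219 238 238 215 136  65  62  81 101 107 105 105 104 104
102 102 103  92  77  54 151 163 107  86  90 104 113 124 119 103  97  90  85 139 218 236 236 191  91  57  80 100 106 104 105 105
103 103  92  79  67 155 159 102  87 110 129 132 132 120 111 113 113 107  94  83 134 216 234 234 190  93  61  83  99 105 105 104
103 102  93  79  81 170 152  80  96 124 135 133 134 123 112 113 113 113  97  82  73 164 224 232 236 179  78  83 100 105 105 105
103 103  90  77 159 177 118  77 100 126 134 134 134 124 113 114 114 115  99  79  70 158 223 232 236 193 105  80  97 106 105 104
103 102  95  83 127 216 176  71  79  99 123 129 129 120 115 116 117 103  84  75  93 203 235 235 192 103  72  87 101 105 105 104
104 103  98  91  73 116 135 107  78  76  83  91 110 137 129  95  80  81  78  70 113 137 136 137 121  91  77  92 103 105 105 105
104 104 103  99  94  77 110 132 131 102  73  75  77  77  77  76  75  74 101 127 133 132 134 135 107  81  95 101 104 105 104 104
102 102 102 102 101  97  93  97 118 132 131 132 122 115 115 123 130 133 133 133 132 134 123 102  89  98 105 105 104 105 105 104
102 102 102 102 102 102 101  97  96 102 117 130 132 130 129 129 131 134 135 129 120 105  93  94 102 104 104 103 103 104 104 105
102 102 102 102 102 102 101 103 102 100  98  98  99 100  99 101 101 100  99  97  99 103 105 105 104 105 105 104 110 109 105 105
```

```bash
python3 -m handwheel '[0,-0.004,0.005,0,0,0,0,0,0,0,0,0,0,0,0,0,0,-0.02,0,0,0,0,0,0,-0.02,0,0,0,0,0,0,0,0,0,0,0,0,0,0,0,0,0]' && python3 -m handwheel '[0,0,0,-0.012,0,0,0,0,0,0,-0.012,0,0,0,0,0,0,0,0,0,0]'
```

```text
clock: 34.52
ee_pos: [0.5251, -0.0427, 0.1374]
orientation: [0.635, 0.773, -0.0, -0.0]
contact_force: [-0.3, -0.2, -3.7]
width: 0.157
gripper_force: 59.1
clock: 34.77
ee_pos: [0.5252, -0.0428, 0.1312]
orientation: [0.635, 0.773, -0.0, -0.0]
contact_force: [-0.4, 0.7, -2.6]
width: 0.151
gripper_force: 59.0
```

Bottom is now well past the pin tips with no contact force. Continuing down.

```bash
python3 -m handwheel '[0,0,0,-0.014,0,0,0,0,0,0,-0.014,0,0,0,0,0,0,0,0,0,0]' && python3 -m handwheel '[0,0,0,-0.01,0,0,0,0,0,0,-0.008,0,0,0,0,0,0,0,0,0,0]'
```

```text
clock: 35.02
ee_pos: [0.5251, -0.0427, 0.1241]
orientation: [0.635, 0.773, -0.0, -0.001]
contact_force: [0.9, -0.0, -3.1]
width: 0.151
gripper_force: 59.0
clock: 35.27
ee_pos: [0.5253, -0.0428, 0.1199]
orientation: [0.635, 0.773, -0.0, -0.0]
contact_force: [0.4, -0.6, -3.5]
width: 0.153
gripper_force: 59.1
```

```bash
python3 -m handwheel '[0,0,0,-0.004,0,0,0,0,0,0,0,0,0,0,0,0,0,0,0,0,0]' && python3 -m handwheel '[0,0,0,-0.004,0,0,0,0,0,0,0,0,0,0,0,0,0,0,0,0,0]'
```

```text
clock: 35.52
ee_pos: [0.5255, -0.0428, 0.1195]
orientation: [0.635, 0.773, -0.0, 0.0]
contact_force: [-1.7, -0.4, -0.0]
width: 0.149
gripper_force: 59.6
clock: 35.77
ee_pos: [0.5255, -0.0428, 0.1195]
orientation: [0.635, 0.773, 0.0, 0.0]
contact_force: [-4.1, 0.8, 11.5]
width: 0.153
gripper_force: 61.3
```

```bash
python3 -m handwheel '[0,0,0,0.005,0,0,0,0.3,0,0,0,0,0,0,0.4,0,0,0,0,0,0,0.4,0,0,0,0,0,0,0.4,0,0,0.06,0,0,0,0.4,0,0,0.12,0,0,0,0.4,0,0,0.1,0,0,0,0.4,0,0,0,0,0,0]' && python3 -m handwheel '[0.4,-0.11,0.016,0,0,0,0,0.4,-0.11,0.016,0,0,0,0,0.4,-0.11,0.016,0,0,0,0,0.4,-0.11,0.016,0,0,0,0,0.4,0,0,0,0,0,0,0.4,0,0,0,0,0,0]'
python3 - <<'E'
from h import *
st=env.read_state();print(st['ee_pos'])
snap('wrist','pics/w18.png'); snap('top','pics/t18.png'); snap('side','pics/s18.png')
im=cv2.imread('pics/w18.png');h=cv2.cvtColor(im,cv2.COLOR_BGR2HSV)
b=cv2.inRange(h,(0,0,0),(180,255,45)); n,l,s,c=cv2.connectedComponentsWithStats(b)
for i in range(1,n):
    if s[i,4]>100: print(s[i],c[i].round(1))
print('pred stub top',proj('pics/w18.png',[.4141,-.0269,.068]),'bottom',proj('pics/w18.png',[.4141,-.0269,.036]))
piv=np.array([.4356,-.0626]);ph=np.radians(np.linspace(120.6,9.5,13));P=piv+.042*np.c_[np.cos(ph),np.sin(ph)]
print(P[0],P[-1]);print((np.diff(P,axis=0)/.25).round(3).tolist())
E
```

```text
clock: 36.43
ee_pos: [0.5284, -0.0434, 0.1938]
orientation: [0.635, 0.773, 0.002, 0.004]
contact_force: [0.9, -0.3, 0.2]
width: 0.399
gripper_force: 0.0
clock: 36.93
ee_pos: [0.4138, -0.0264, 0.1892]
orientation: [0.635, 0.773, -0.0, -0.001]
contact_force: [0.9, -0.5, -0.3]
width: 0.404
gripper_force: 0.0
[ 0.41383257 -0.02642722  0.18921476]
[249 190  14  25 296] [255.7 202.4]
[    0   200   512   184 38900] [262.4 327.7]
pred stub top [254.21445597 208.92908733] bottom [254.34447306 195.12096812]
[ 0.41422026 -0.02644883] [ 0.477024 -0.055668]
[[0.024, 0.012], [0.026, 0.008], [0.027, 0.004], [0.027, -0.001], [0.027, -0.005], [0.025, -0.009], [0.024, -0.013], [0.021, -0.017], [0.018, -0.02], [0.015, -0.023], [0.011, -0.025], [0.007, -0.026]]
```

```bash
python3 -m handwheel '[0.4,0,0,-0.1,0,0,0,0.4,0,0,-0.12,0,0,0,0.4,0,0,-0.074,0,0,0,0.4,0,0,0,0,0,0,0,0,0,0,0,0,0,0,0,0,0,0,0,0,0,0,0,0,0,0,0,0,0,0,0,0,0,0]'
```

```text
clock: 37.75
ee_pos: [0.4162, -0.027, 0.1167]
orientation: [0.635, 0.773, 0.0, 0.001]
contact_force: [0.4, -1.0, -6.3]
width: 0.113
gripper_force: 58.5
```

Stub gripped (about 12 mm). Now sweep the arc clockwise.

```bash
python3 -m handwheel '[0,0.024,0.012,0,0,0,0,0,0.026,0.008,0,0,0,0,0,0.027,0.004,0,0,0,0,0,0.027,-0.001,0,0,0,0,0,0.027,-0.005,0,0,0,0,0,0.025,-0.009,0,0,0,0,0,0,0,0,0,0,0]' && python3 -m handwheel '[0,0.024,-0.013,0,0,0,0,0,0.021,-0.017,0,0,0,0,0,0.018,-0.02,0,0,0,0,0,0.015,-0.023,0,0,0,0,0,0.011,-0.025,0,0,0,0,0,0.007,-0.026,0,0,0,0,0,0,0,0,0,0,0,0,0,0,0,0,0,0]'
```

```text
clock: 38.33
ee_pos: [0.4549, -0.0252, 0.1165]
orientation: [0.634, 0.773, -0.001, 0.0]
contact_force: [-3.0, -6.8, -1.6]
width: 0.115
gripper_force: 59.4
clock: 39.0
ee_pos: [0.4761, -0.0549, 0.1162]
orientation: [0.635, 0.773, -0.001, -0.003]
contact_force: [-7.1, 0.9, 4.1]
width: 0.113
gripper_force: 60.3
```

```bash
python3 -m handwheel '[0,0.001,-0.007,0,0,0,0,0,0,0,0,0,0,0,0,0,0,0,0,0,0]' && python3 -m handwheel '[0.2,0,0,0,0,0,0,0.3,0,0,0,0,0,0,0.3,0,0,0,0,0,0,0.3,0,0,0.08,0,0,0,0.3,0,0,0.14,0,0,0,0.3,0,0,0.14,0,0,0,0.3,0,-0.14,0.14,0,0,0,0.3,0,-0.14,0.12,0,0,0,0.3,0,-0.1,0,0,0,0,0.3,0,0,0,0,0,0,0.3,0,0,0,0,0,0]'
python3 - <<'E'
from h import *
f='pics/w19.png';im=snap('wrist',f)
h=cv2.cvtColor(im,cv2.COLOR_BGR2HSV)
m=cv2.inRange(h,(0,150,40),(6,255,255))|cv2.inRange(h,(174,150,40),(180,255,255)); n,l,s,c=cv2.connectedComponentsWithStats(m)
for i in range(1,n):
    if s[i,4]>80:
        r=cv2.minAreaRect(np.argwhere(l==i)[:,::-1].astype(np.float32)); B=np.array([atz(f,*p,.036)[:2] for p in cv2.boxPoints(r)]); e=[B[1]-B[0],B[2]-B[1]]; e=max(e,key=np.linalg.norm)
        print(s[i],atz(f,*c[i],.036).round(4),np.linalg.norm(e),np.degrees(np.arctan2(e[1],e[0])))
# plate outline at z=.028
m=cv2.inRange(h,(100,120,30),(125,255,255));n,l,s,c=cv2.connectedComponentsWithStats(m)
for i in range(1,n):
    if s[i,4]>2000:
        r=cv2.minAreaRect(np.argwhere(l==i)[:,::-1].astype(np.float32));B=np.array([atz(f,*p,.028)[:2] for p in cv2.boxPoints(r)]);print(s[i],B.round(4).tolist(),B.mean(0))
M=np.array([[.981,-.1942],[.1942,.981]])
for sx in(-1,1):
    for sy in(-1,1): print(sx,sy,proj(f,np.r_[M@[sx*.065,sy*.1]+[.5258,-.0447],.028]).round(1))
b=cv2.inRange(h,(12,100,60),(28,255,255));n,l,s,c=cv2.connectedComponentsWithStats(b)
print([atz(f,*c[i],.034).round(4) for i in range(1,n) if s[i,4]>60])
E
```

```text
clock: 39.25
ee_pos: [0.4763, -0.0559, 0.1162]
orientation: [0.635, 0.772, -0.001, -0.003]
contact_force: [-7.0, 4.3, 4.2]
width: 0.116
gripper_force: 60.3
clock: 40.17
ee_pos: [0.4795, -0.1448, 0.2636]
orientation: [0.636, 0.772, 0.0, 0.001]
contact_force: [-0.4, -0.5, -0.9]
width: 0.299
gripper_force: 0.0
[460  57  52  75 898] [ 0.7001 -0.0177  0.036 ] 0.07795288497242034 73.43339377160719
[220  80  56  18 642] [ 0.4546 -0.0588  0.036 ] 0.055972227459517486 14.30512029250101
[497  95  15  46 327] [ 0.7346 -0.0411  0.036 ] 0.04496634770868066 96.13813307434013
[368 362  21  22 114] [ 0.7177 -0.4121  0.036 ] 0.05398793454088662 -38.754158531932184
[  254     0   134   181 14523] [[0.4474, 0.0223], [0.5737, 0.0471], [0.6345, -0.1256], [0.4819, -0.1553]] [ 0.53436535 -0.05285048]
-1 -1 [253.6 180.1]
-1 1 [252.8 -23.4]
1 -1 [364.9 179.7]
1 1 [390.1 -23.6]
[array([ 0.4913, -0.0241,  0.034 ]), array([ 0.5498, -0.0124,  0.034 ]), array([ 0.5609, -0.07  ,  0.034 ]), array([ 0.2704, -0.3939,  0.034 ])]
```

Run:
```python
from h import *
f='pics/w19.png';im=cv2.imread(f);h=cv2.cvtColor(im,cv2.COLOR_BGR2HSV)
piv=np.array([.4356,-.0626])
b=cv2.inRange(h,(0,0,0),(180,255,45)); n,l,s,c=cv2.connectedComponentsWithStats(b)
for i in range(1,n):
    if s[i,4]>60 and c[i][1]<200:print('blk',s[i],c[i].round(1))
for th in(1.5,1.571,1.65):
    a=np.radians(101.2)-th; q=piv+.042*np.array([np.cos(a),np.sin(a)])
    print(th,proj(f,np.r_[q,.036]).round(1),proj(f,np.r_[q,.068]).round(1))
# lower/upper long edges of red bar per column, and grey pivot cap
m=cv2.inRange(h,(0,150,40),(6,255,255))|cv2.inRange(h,(174,150,40),(180,255,255))
for u in range(220,278,5):
    v=np.where(m[75:102,u])[0]+75
    if len(v):print(u,v.min(),v.max(),[atz(f,u,w,.036)[:2].round(4).tolist() for w in(v.min(),v.max())])
```

```text
blk [ 308   47   28   78 1524] [322.9  85.2]
blk [263  79  12  14 125] [268.5  85.8]
1.5 [267.8  85.6] [269.4  83.6]
1.571 [267.8  88.7] [269.5  87.1]
1.65 [267.7  92.1] [269.3  91. ]
220 83 92 [[0.4277, -0.0585], [0.429, -0.0671]]
225 82 97 [[0.4326, -0.0566], [0.4349, -0.0709]]
230 82 97 [[0.4376, -0.0556], [0.44, -0.0699]]
235 81 96 [[0.4424, -0.0537], [0.4449, -0.068]]
240 81 96 [[0.4474, -0.0527], [0.45, -0.067]]
245 81 96 [[0.4524, -0.0517], [0.4551, -0.066]]
250 81 96 [[0.4574, -0.0507], [0.4601, -0.065]]
255 80 95 [[0.4623, -0.0488], [0.465, -0.063]]
260 80 95 [[0.4673, -0.0478], [0.4701, -0.062]]
265 80 95 [[0.4723, -0.0469], [0.4752, -0.061]]
270 92 94 [[0.4797, -0.0572], [0.4801, -0.0591]]
275 92 92 [[0.4847, -0.0562], [0.4847, -0.0562]]
```

The bar edges measure 13.9° against a jig yaw of 11.2°, so the latch is at about 1.52 rad and slightly short. I'll regrip the stub and push it about 4 mm more.

```bash
python3 -m handwheel '[0.35,-0.006,0.12,0,0,0,0,0.35,-0.006,0.13,0,0,0,0,0.35,0,0.116,-0.1,0,0,0,0.35,0,0,-0.12,0,0,0,0.35,0,0,-0.1,0,0,0,0.35,0,0,0,0,0,0,0.35,0,0,0,0,0,0]'
```

```text
clock: 40.8
ee_pos: [0.4743, -0.0506, 0.1814]
orientation: [0.634, 0.773, -0.001, -0.002]
contact_force: [1.0, -0.2, 0.1]
width: 0.35
gripper_force: 0.0
```

```bash
python3 -m handwheel '[0.35,0.01,-0.01,-0.1,0,0,0,0.35,0,0,-0.12,0,0,0,0.35,0,0,-0.04,0,0,0,0.35,0,0,0,0,0,0,0,0,0,0,0,0,0,0,0,0,0,0,0,0,0,0,0,0,0,0,0,0,0,0,0,0,0,0]' && python3 -m handwheel '[0,0.002,-0.008,0,0,0,0,0,0.001,-0.008,0,0,0,0,0,0,0,0,0,0,0,0,0,0,0,0,0,0]'
```

```text
clock: 41.47
ee_pos: [0.4759, -0.0544, 0.1187]
orientation: [0.634, 0.773, -0.001, -0.002]
contact_force: [-6.2, -2.9, -2.1]
width: 0.115
gripper_force: 58.4
clock: 41.8
ee_pos: [0.4765, -0.0573, 0.1187]
orientation: [0.635, 0.772, -0.001, -0.002]
contact_force: [-4.9, 4.3, 0.3]
width: 0.113
gripper_force: 58.6
```

```bash
python3 -m handwheel '[0,0,-0.006,0,0,0,0,0,0,0,0,0,0,0,0,0,0,0,0,0,0]' && python3 -m handwheel '[0.2,0,0,0,0,0,0,0.3,0,0,0,0,0,0,0.3,0,0,0,0,0,0,0.3,0,0,0.08,0,0,0,0.3,0,0,0.14,0,0,0,0.3,0,0,0.14,0,0,0,0.3,0,-0.14,0.14,0,0,0,0.3,0,-0.14,0.12,0,0,0,0.3,0,-0.1,0,0,0,0,0.3,0,0,0,0,0,0,0.3,0,0,0,0,0,0]'
python3 - <<'E'
from h import *
f='pics/w20.png';im=snap('wrist',f);h=cv2.cvtColor(im,cv2.COLOR_BGR2HSV)
m=cv2.inRange(h,(0,150,40),(6,255,255))|cv2.inRange(h,(174,150,40),(180,255,255))
m[:60]=0;m[130:]=0;m[:,:200]=0;m[:,300:]=0
A=[];B=[]
for u in range(226,266):
    v=np.where(m[:,u])[0]
    if len(v)>8:A.append(atz(f,u,v.min(),.036)[:2]);B.append(atz(f,u,v.max(),.036)[:2])
for E in(A,B):
    E=np.array(E);p=np.polyfit(E[:,0],E[:,1],1);print(np.degrees(np.arctan(p[0])),len(E))
# plate's left/lower edges for relative yaw
b=cv2.inRange(h,(100,120,30),(125,255,255));n,l,s,c=cv2.connectedComponentsWithStats(b);i=1+np.argmax(s[1:,4]);b=(l==i)
E=np.array([atz(f,u,np.where(b[:,u])[0].max(),.028)[:2] for u in range(268,350)]);p=np.polyfit(E[:,0],E[:,1],1);print('plate x yaw',np.degrees(np.arctan(p[0])),s[i])
for k in(1,-1): print('exp lower-left',proj(f,np.r_[np.array([[.981,-.1942],[.1942,.981]])@[k*.065,-.1]+[.5258,-.0447],.028]).round(1))
E
```

```text
clock: 42.05
ee_pos: [0.4766, -0.0582, 0.1187]
orientation: [0.635, 0.772, -0.0, -0.003]
contact_force: [-4.8, 7.6, 0.1]
width: 0.115
gripper_force: 58.6
clock: 42.97
ee_pos: [0.4795, -0.1475, 0.2654]
orientation: [0.636, 0.772, 0.0, 0.001]
contact_force: [-0.6, 0.6, -0.9]
width: 0.298
gripper_force: 0.0
9.508293754934138 34
8.99811660737343 34
plate x yaw 11.01235348990257 [  255     0   133   178 14231]
exp lower-left [365.  177.1]
exp lower-left [254.  177.4]
```

Run:
```python
from h import *
im=snap('side','pics/s20.png');a=cv2.imread('pics/s10.png')
def red(x):
    h=cv2.cvtColor(x,cv2.COLOR_BGR2HSV);m=cv2.inRange(h,(0,150,40),(6,255,255))|cv2.inRange(h,(174,150,40),(180,255,255));n,l,s,c=cv2.connectedComponentsWithStats(m)
    return [(s[i].tolist(),c[i].round(1).tolist()) for i in range(1,n) if s[i,4]>25]
print(red(a));print(red(im));print(proj('pics/s20.png',[.6175,-.3155,.205]))
```

```text
[([251, 131, 10, 28, 67], [254.1, 143.0]), ([190, 206, 19, 16, 101], [197.0, 214.1]), ([276, 220, 6, 10, 27], [278.0, 225.1]), ([101, 357, 26, 20, 342], [114.0, 366.6])]
[([251, 131, 10, 28, 57], [253.6, 143.5]), ([332, 143, 8, 6, 31], [335.8, 145.4]), ([190, 206, 19, 16, 100], [196.9, 214.1]), ([264, 217, 15, 6, 43], [270.9, 219.3]), ([101, 357, 26, 20, 342], [114.0, 366.5])]
[255.49527128 137.13075258]
```

The pail is still hanging and the pliers haven't moved. The plate is seated and the latch is in, so I'm handing in.

```bash
python3 -c "
from bench import env
print(env.finish_job())"
```

```text
the job is handed in; nothing more can be done
None
```

I handed the job in at about 43 s. The pail is on the hook, the three brass blanks are upright in pockets of their own, and the blue plate is flush over both pins. The red latch is swung fully in (about 1.60 rad), and the other bits are still in the tray. The hand-in call returned no verdict. The pliers read unchanged at the end, but I didn't re-check the bead jar or lighter.

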